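Unpack the acoustic couplers into their rack and close the transport case

TASK

The hearing-aid couplers are back from calibration in the transport case: pull the retaining pin out of the hasp staple and lay it on the bench, lift the cover off and set it down on the green cutting mat, then press every coupler in the case straight down into a bore of its own in the white rack until it is fully home. When all are in, put the cover back on the empty case the way it was and push the pin right through the staple again so that its end stands out on the far side. Do not disturb the other things on the bench.

Things in the scene. Friction and masses are not known exactly. Their poses are not given: they have to be found in the camera images.
- case: Grey base of the transport case, fixed. Origin: centre of its underside, z up, hasp on its -x side. Plinth 186 x 196 mm (x, y), 20 mm high; a tongue 40 mm wide (y) runs out to x = -152 mm. On it a thin upstand, 150 x 160 mm outside, 5 mm thick, rises to 40 mm over the bench; couplers stand inside it on the floor, 20 mm over the bench. The cover's rim rests on the plinth round the upstand, 4 mm play each side
- staple (a point): Middle of the upright steel staple on the tongue, at case x = -126 mm, y = 0, 28 mm over the bench: the height of the pin's axis at rest. Axes as the case's. A square loop: two legs 5 mm thick, 14 mm apart in x (24 mm outside), 6 mm long in y; above them a bar, underside 43 mm and top 48 mm over the bench. The pin goes through along y
- cover: Loose light-grey lift-off cover, 380 g, open below, 168 x 178 mm (x, y), 60 mm high. Origin: centre of its lower rim. When on, it is right over the case's origin, 20 mm over the bench, same axes. A steel hasp leaf 4 mm thick, 44 mm wide runs from the rim to x = -150 mm; its slot (32 x 14 mm in x, y, centred at x = -126 mm) fits over the staple with 4 mm play all round. The pin above the leaf locks it
- cover_handle (a point): Middle of the black bar handle on the cover's top: a bar 14 mm wide (x), 14 mm high and 112 mm long (y), its centre 84 mm above the cover's rim, with 17 mm of room under it; to be gripped across x
- pin_knob (a point): Middle of the knob of the loose retaining pin (30 g): a steel cylinder 14 mm in diameter, 24 mm long; y points along the pin from knob to tip. Then a steel shaft 8 mm in diameter, 64 mm long, with a round end. At the start it lies on the hasp leaf through the staple, along the case's y, knob on the -y side some 42 mm from the staple's middle; pulled to the case's -y by 70 mm it is free
- pin_tip (a point): The round tip of the pin, 76 mm from the middle of the knob
- coupler0_mid (a point): One of two or three metal couplers (absent ones are None), hidden under the cover at the start, 44 mm high, upright, 140 g: a lower barrel 28 mm in diameter, 22 mm high, and on it a narrower body 22 mm in diameter, 22 mm high, for gripping, flat on top. The point is on its axis, half-way up (22 mm above its foot), z up
- coupler1_mid (a point): One of two or three metal couplers (absent ones are None), hidden under the cover at the start, 44 mm high, upright, 140 g: a lower barrel 28 mm in diameter, 22 mm high, and on it a narrower body 22 mm in diameter, 22 mm high, for gripping, flat on top. The point is on its axis, half-way up (22 mm above its foot), z up
- coupler2_mid (a point): One of two or three metal couplers (absent ones are None), hidden under the cover at the start, 44 mm high, upright, 140 g: a lower barrel 28 mm in diameter, 22 mm high, and on it a narrower body 22 mm in diameter, 22 mm high, for gripping, flat on top. The point is on its axis, half-way up (22 mm above its foot), z up
- coupler3_mid (a point): One of two or three metal couplers (absent ones are None), hidden under the cover at the start, 44 mm high, upright, 140 g: a lower barrel 28 mm in diameter, 22 mm high, and on it a narrower body 22 mm in diameter, 22 mm high, for gripping, flat on top. The point is on its axis, half-way up (22 mm above its foot), z up
- rack: The white plastic rack, a block 70 x 190 mm (x, y) and 30 mm high, fixed to the bench. Origin at the centre of its underside, y along its row of four bores, which are 46 mm apart
- bore0 (a point): Middle of the mouth of bore 0 in the rack's top (30 mm over the bench), rack y = -69 mm. All alike: blind, 29.2 mm in diameter, 20 mm deep, sharp unchamfered edge. A sprung ball in its +x wall, 9 mm below the mouth, resists with some 3 to 10 N as the barrel passes, then holds it; a coupler's weight alone does not seat it. Fully home, the coupler's middle is 2 mm above the mouth
- bore1 (a point): Middle of the mouth of bore 1 in the rack's top (30 mm over the bench), rack y = -23 mm. All alike: blind, 29.2 mm in diameter, 20 mm deep, sharp unchamfered edge. A sprung ball in its +x wall, 9 mm below the mouth, resists with some 3 to 10 N as the barrel passes, then holds it; a coupler's weight alone does not seat it. Fully home, the coupler's middle is 2 mm above the mouth
- bore2 (a point): Middle of the mouth of bore 2 in the rack's top (30 mm over the bench), rack y = 23 mm. All alike: blind, 29.2 mm in diameter, 20 mm deep, sharp unchamfered edge. A sprung ball in its +x wall, 9 mm below the mouth, resists with some 3 to 10 N as the barrel passes, then holds it; a coupler's weight alone does not seat it. Fully home, the coupler's middle is 2 mm above the mouth
- bore3 (a point): Middle of the mouth of bore 3 in the rack's top (30 mm over the bench), rack y = 69 mm. All alike: blind, 29.2 mm in diameter, 20 mm deep, sharp unchamfered edge. A sprung ball in its +x wall, 9 mm below the mouth, resists with some 3 to 10 N as the barrel passes, then holds it; a coupler's weight alone does not seat it. Fully home, the coupler's middle is 2 mm above the mouth
- mat_top (a point): The middle of the top of the green cutting mat with its light grid, 300 x 220 mm (x, y), 2 mm thick, fixed to the bench; z up
- spray: A small green bottle, 44 mm in diameter and 95 mm high, standing behind the rack; to be left alone. Origin under its centre
- blower: A dark blue rubber blower bulb, 54 mm in diameter and 72 mm high, standing right of and behind the case; to be left alone. Origin under its centre
- beaker: A glass beaker, 60 mm in diameter and 75 mm high, behind the case; to be left alone. Origin under its centre
- jar: A small grey jar, 56 mm in diameter and 55 mm high, at the back left; to be left alone. Origin under its centre
- driver: A screwdriver 120 mm long lying between the case's hasp and the robot, a little to the left; to be left alone. Origin under its centre, x along it
- otoscope: A black otoscope 130 mm long and 27 mm high lying near the robot on the right; to be left alone. Origin under its centre, x along it

How it is judged:
On the way, in this order (a step that is already met when the one before it is completed fails the run):
1. the pin is out of the staple, lying on the bench (horizontal distance between pin_tip and staple above 0.03 m and height (world z) of each of pin_knob, pin_tip below 0.02 m), for 0.2 s.
2. the cover stands on the cutting mat (horizontal distance between cover and mat_top below 0.1 m and height (world z) of cover below 0.008 m and angle between cover's own z axis and vertical below 0.06 rad), for 0.2 s.
3. every coupler is fully home in a bore of the rack (((horizontal distance between coupler0_mid and bore0 below 0.004 m and z of coupler0_mid in the frame of bore0 below 0.0045 m) or (horizontal distance between coupler0_mid and bore1 below 0.004 m and z of coupler0_mid in the frame of bore1 below 0.0045 m) or (horizontal distance between coupler0_mid and bore2 below 0.004 m and z of coupler0_mid in the frame of bore2 below 0.0045 m) or (horizontal distance between coupler0_mid and bore3 below 0.004 m and z of coupler0_mid in the frame of bore3 below 0.0045 m)) and ((horizontal distance between coupler1_mid and bore0 below 0.004 m and z of coupler1_mid in the frame of bore0 below 0.0045 m) or (horizontal distance between coupler1_mid and bore1 below 0.004 m and z of coupler1_mid in the frame of bore1 below 0.0045 m) or (horizontal distance between coupler1_mid and bore2 below 0.004 m and z of coupler1_mid in the frame of bore2 below 0.0045 m) or (horizontal distance between coupler1_mid and bore3 below 0.004 m and z of coupler1_mid in the frame of bore3 below 0.0045 m)) and ((horizontal distance between coupler2_mid and bore0 below 0.004 m and z of coupler2_mid in the frame of bore0 below 0.0045 m) or (horizontal distance between coupler2_mid and bore1 below 0.004 m and z of coupler2_mid in the frame of bore1 below 0.0045 m) or (horizontal distance between coupler2_mid and bore2 below 0.004 m and z of coupler2_mid in the frame of bore2 below 0.0045 m) or (horizontal distance between coupler2_mid and bore3 below 0.004 m and z of coupler2_mid in the frame of bore3 below 0.0045 m)) and ((horizontal distance between coupler3_mid and bore0 below 0.004 m and z of coupler3_mid in the frame of bore0 below 0.0045 m) or (horizontal distance between coupler3_mid and bore1 below 0.004 m and z of coupler3_mid in the frame of bore1 below 0.0045 m) or (horizontal distance between coupler3_mid and bore2 below 0.004 m and z of coupler3_mid in the frame of bore2 below 0.0045 m) or (horizontal distance between coupler3_mid and bore3 below 0.004 m and z of coupler3_mid in the frame of bore3 below 0.0045 m)) and angle between each of coupler0_mid, coupler1_mid, coupler2_mid, coupler3_mid's own z axis and vertical below 0.08 rad), for 0.2 s.
4. the cover is back on the case (x of cover in the frame of case between -0.008 and 0.008 m and y of cover in the frame of case between -0.008 and 0.008 m and z of cover in the frame of case below 0.023 m and angle between cover's own z axis and vertical below 0.04 rad), for 0.2 s.
At the end, for the whole second after the job is handed in: Each coupler upright in a bore (within 4 mm of its axis, middle under 4.5 mm above the mouth); cover on the case (within 8 mm, rim within 3 mm of the plinth, level); pin through the staple, tip over 15 mm past its middle on the +y side, knob on the -y side; all at rest (all of step 3 and all of step 4 and y of pin_tip in the frame of staple above 0.015 m and y of pin_knob in the frame of staple below -0.015 m and x of pin_tip in the frame of staple between -0.014 and 0.014 m and z of pin_tip in the frame of staple between -0.01 and 0.02 m and x of pin_knob in the frame of staple between -0.014 and 0.014 m and z of pin_knob in the frame of staple between -0.01 and 0.02 m and linear speed of each of cover, pin below 0.02 m/s); the robot touches nothing.
It fails at once if one of the other things on the bench is pushed more than 4 cm away (distance of any of spray, blower, beaker, driver, jar, otoscope from where it was at the start of the episode above 0.04 m).
Of coupler0, coupler1, coupler2, coupler3 only 2 to 3 are there at a start; the rules pass over those that are not, and their reading is None.
At some moment in a run one of coupler0, coupler1, coupler2, coupler3 may be knocked a few centimetres aside while the robot is not near it.
It also fails if it takes over 210 s, if anything falls off the work surface, if the arm or the gripper's body presses on something with over 40 N, if the wrist force passes 120 N, or if a joint passes its speed limit or range.

ROBOT

A 6-joint arm with a two-finger parallel gripper is mounted at the origin on the work surface. World frame = base frame: x ahead of the robot, y to its left, z up, the work surface at z = 0. Lengths are in m, angles in rad, forces in N, time in s.
With the tool pointing down it reaches from about 0.25 to 0.775 m from the base axis. Payload 4 kg.
Tool frame: the origin (TCP) lies between the finger pads; the fingertips stand 19 mm ahead of it and the grasp point (between the pads) is the TCP (robot.tip_reach is the y of the fingertips in the tool frame, in m); y points along the fingers, x is the direction in which the jaws open and shut, and the axes are right-handed (so a half turn about y gives the same grasp; the last joint's range is limited). The gripper opens to 94 mm and grips with 3 to 60 N. Pads are 16 mm wide; open, the fingers measure 119 mm over their backs; the gripper's body (75 mm by 177 mm) begins 78 mm behind the grasp point.
Start: joints at [-1.306, 0.087, 1.371, -0, 1.684, -0.103], TCP at [0.198, -0.513, 0.225] pointing down, gripper open.
Joint ranges: [-3.1, 3.1], [-0.76, 2.03], [0.27, 2.55], [-1.08, 4.22], [0.17, 2.65], [-2.57, 2.57]. Speed limits (rad/s): [2.79, 2.79, 3.14, 3.14, 3.14, 3.14].

INTERFACE

Orientations are given as [roll, pitch, yaw] about the fixed x, y, z axes, in that order (R = Rz(yaw) Ry(pitch) Rx(roll)).
In Python, from bench import robot, imaging, order gives the robot as it stands.
- The arm moves only by the tool send_rows, never from a script. Its argument "moves" is text: rows parted by semicolons, each of 5 numbers parted by spaces: the gripper's target within -1 to 1 (shut at 1, half-way at 0, fully open at -1), then the shift along the tool's x, y, z in m, then the turn about the tool's y in degrees. In form: fingers tx ty tz roll; .... A call has exactly 10 rows; each row shifts and turns the commanded pose from where the row before left it, along the tool's axes as they then stand; what a row does not reach is not made up. A row lasts 1/12 s, in which the tool goes at most 41.7 mm and 7.16 degrees, less where a joint would pass 70% of its speed; a pose out of reach is approached as far as the arm can. A call with a gripper value outside its range is refused whole. The fingers move at their own pace and stop on an object; the grip force is fixed at half the most. Time passes only in rows, so rows that do not move let the fingers close, or fill a call up. It gives the time, the measured TCP pose, the force and the opening at its end, in the units of the state.
- robot.get_obs(): the state, without advancing time (a new reading comes with each control period).
- imaging.snapshot(name): name is "scene" or "top" or "wrist"; returns a dict with "image" (420x560x3 uint8, red, green, blue), "mtx" (3x3 intrinsics, pixels), "R" (3x3) and "t" (3): a world point X has camera coordinates R X + t. Camera axes: x right, y down, z forward; pixel columns grow to the right and rows downward; lengths in m; the calibration is good to about 2 mm. The wrist camera is an equidistant fisheye: a pixel r from the principal point sees the ray r / f radians off the axis. A picture is of the moment at which its call begins. There is no depth.
- order.close_job(): hands the job in, once; it reports no verdict.
Trained networks look in a picture, given as the dict that the camera call returned (one of the last four; its "shot" number tells which), for a name from the list of things; names that differ only in an ending like _2 or _b are one class to them, and where a whole thing is asked for, a point or a joint stands for the part that bears it (a point fixed in the world has none). Each returns a list of dicts, best first, with "conf" (0 to 1); they miss things now and then, are a little off and sometimes report something else, mostly with a low value. They report only what shows in the picture. A call takes as long as a camera call.
- imaging.recognise(picture, target): "centre" ([column, row] in pixels, amid what is visible of it).
- imaging.landmark_of(picture, target): "centre" ([column, row] in pixels: a listed point, or the origin of a listed thing).
The state is a dict: "time": time; "joint_positions": joint angles; "qvel": joint speeds; "joint_torque": joint torques, N m; "tool_pos": TCP position; "ee_rot": TCP orientation; "wrist_force": force on the tool from outside, world axes, zero at the start; "wrist_torque": the same for the moment, N m; "width": finger opening in m.
Only numpy, scipy, OpenCV 4.12 (cv2) and the standard library are available. Lean on these libraries where they do the work, as an engineer would, in place of code of your own. Each camera call takes 0.05 s, during which the arm holds its last target.

## Working session

There is one attempt and no reset: what is moved stays moved. The work goes in short steps, Python scripts to look and compute and a tool call to move; the robot and the scene stay as the last step left them, time stands still between calls to the robot, and variables do not carry over. Pictures are saved under pics/ and viewed, and the job is handed in when it is done.

Besides the shell and the picture viewer there is one more tool, called after "Emit:" as name(argument=value, ...) on one line, values as JSON. send_rows: Moves the arm, as the interface text tells. Its arguments: {"type":"object","properties":{"moves":{"type":"string"}},"required":["moves"]}

```bash
ls; mkdir -p pics; python3 - <<'E'
from bench import robot, imaging, order
import cv2
print(robot.get_obs(), robot.tip_reach)
for n in ["scene","top","wrist"]:
    s=imaging.snapshot(n); cv2.imwrite(f"pics/a_{n}.png",s["image"][:,:,::-1]); print(n,s["mtx"].tolist(),s["R"].tolist(),s["t"].tolist(),s["shot"])
E
```

```text
pics
{'time': 0.0, 'joint_positions': array([-1.30610449e+00,  8.79665213e-02,  1.37222832e+00, -1.36490331e-05,
        1.68359318e+00, -1.03101757e-01]), 'qvel': array([-0.00053334, -0.00100434, -0.00085683, -0.00094929, -0.00188291,
       -0.00082436]), 'joint_torque': array([-2.93542238e-03, -3.40189326e+01, -3.02431619e+01,  7.15948013e-02,
        3.29794642e-02, -1.75500436e-04]), 'tool_pos': array([ 0.19761601, -0.51273736,  0.22331099]), 'ee_rot': array([-1.57058387,  0.00218511, -1.20300402]), 'wrist_force': array([ 0.24088346, -0.59527905,  0.17297873]), 'wrist_torque': array([-0.04024961,  0.01665733,  0.01770162]), 'width': 0.09386467413206061} 0.019
scene [[393.2350097690961, 0.0, 279.03815030060565], [0.0, 393.2350097690961, 204.4955503845836], [0.0, 0.0, 1.0]] [[0.22886276131948924, 0.9734345441320938, 0.006857461014149184], [0.7334975425789287, -0.1678115936306765, -0.6586506084972558], [-0.6400024933638079, 0.15577052780765308, -0.7524176706820712]] [-0.11708577841889084, -0.37096052842484833, 1.4763354604544028] 1
top [[391.7927622366295, 0.0, 283.2618991697475], [0.0, 391.7927622366295, 212.80738503074153], [0.0, 0.0, 1.0]] [[0.008424764880198278, -0.9999214441036575, -0.009280568860214005], [-0.9866683663348824, -0.00680394926379383, -0.16260147953960977], [0.16252556171497393, 0.010526722950259316, -0.9866481793897767]] [-0.01826800062796605, 0.5455129639243902, 0.8844651021123597] 2
wrist [[325.19226210127806, 0.0, 282.93445268312814], [0.0, 325.19226210127806, 208.7848447948177], [0.0, 0.0, 1.0]] [[0.3599454022362337, -0.9329733468971256, 0.0002034418199329683], [-0.9056331757390271, -0.34934502013336954, 0.24038845211212267], [-0.22420494733578578, -0.08671096174990754, -0.9706767488214427]] [-0.5495266922380164, -0.02542402553611242, 0.3890757797833527] 3
```

View pics/a_scene.png

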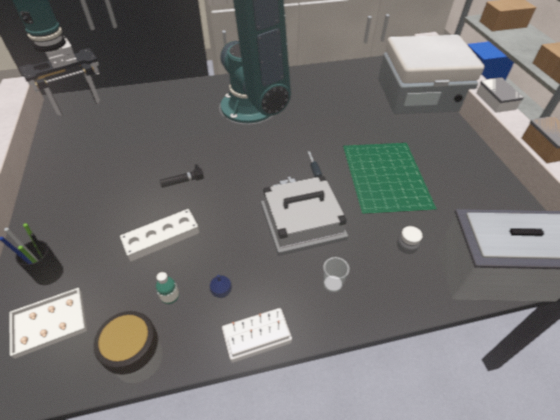

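View pics/a_top.png

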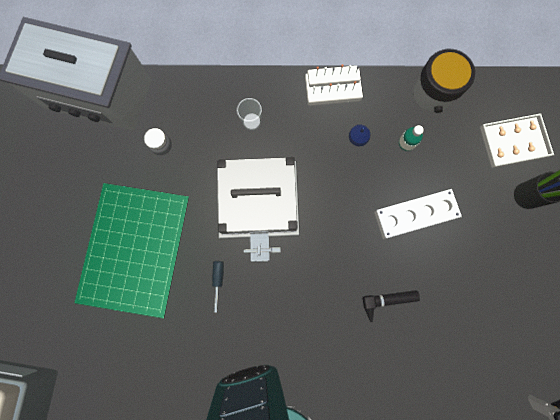

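View pics/a_wrist.png

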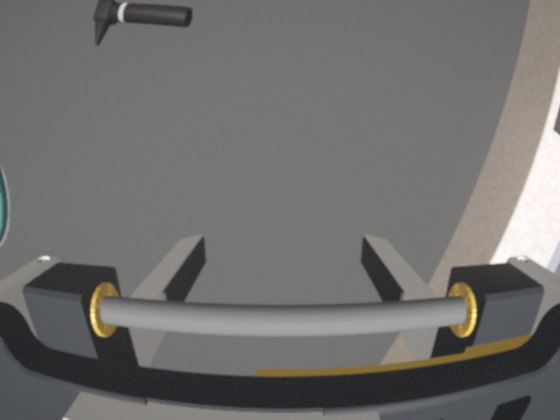

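The top view (up = +x, left = +y) has the case near (258,195), staple/pin near (262,250), mat at (132,250), rack at (418,213), driver at (217,285) and otoscope at (390,300). Next I'll write helpers and measure.

```bash
cat > h.py <<'E'
from bench import robot, imaging, order
import numpy as np, cv2
from scipy.spatial.transform import Rotation as Ro
def ray(s,px,fish=False):
    K,R,t=s["mtx"],np.array(s["R"]),np.array(s["t"]); K=np.array(K)
    d=np.array([(px[0]-K[0,2])/K[0,0],(px[1]-K[1,2])/K[1,1]])
    if fish:
        r=np.hypot(*d); d3=np.array([*(d/r*np.sin(r) if r>0 else d),np.cos(r)])
    else: d3=np.array([*d,1.])
    return -R.T@t, R.T@d3
def at(s,px,z,fish=False):
    c,d=ray(s,px,fish); return c+d*(z-c[2])/d[2]
def proj(s,X,fish=False):
    K=np.array(s["mtx"]);p=np.array(s["R"])@np.array(X)+np.array(s["t"])
    if fish:
        r=np.hypot(p[0],p[1]);th=np.arctan2(r,p[2]);d=p[:2]/r*th
    else: d=p[:2]/p[2]
    return d*K[0,0]+K[:2,2]
def tri(a):
    A=np.zeros((3,3));b=np.zeros(3)
    for s,px,f in a:
        c,d=ray(s,px,f);d=d/np.linalg.norm(d);P=np.eye(3)-np.outer(d,d);A+=P;b+=P@c
    return np.linalg.solve(A,b)
def snap(n,name):
    s=imaging.snapshot(n);cv2.imwrite(f"pics/{name}.png",s["image"][:,:,::-1]);return s
def tool():
    o=robot.get_obs();return o["tool_pos"],Ro.from_euler("xyz",o["ee_rot"]).as_matrix(),o
def delta(target,yawdir=None):
    p,R,o=tool();d=R.T@(np.array(target)-p);print("tcp",p.round(4),"tool xyz shift mm",(d*1000).round(1))
    return d
E
python3 - <<'E'
from h import *
np.set_printoptions(suppress=True,precision=4)
Z=dict(case=0,staple=.028,cover=.02,cover_handle=.104,pin_knob=.031,pin_tip=.028,rack=0,bore0=.03,bore1=.03,bore2=.03,bore3=.03,mat_top=.002,spray=0,blower=0,beaker=0,jar=0,driver=0,otoscope=0)
a=imaging.snapshot("top");b=imaging.snapshot("scene")
for n,z in Z.items():
    u=imaging.landmark_of(a,n);v=imaging.landmark_of(b,n)
    f=lambda s,l:" ".join(f"{at(s,x['centre'],z).round(4)[:2]}c{x['conf']:.2f}" for x in l[:3])
    print(n,"T",f(a,u),"|S",f(b,v), tri([(a,u[0]['centre'],0),(b,v[0]['centre'],0)]) if u and v else "")
p,R,o=tool();print(R)
E
```

```text
case T [ 0.5296 -0.2821]c0.65 [0.5759 0.0472]c0.61 |S [ 0.545  -0.4224]c0.59 [ 0.5367 -0.3595 -0.0269]
staple T [0.4602 0.0409]c0.75 |S [0.4545 0.0403]c0.56 [0.4597 0.0397 0.0334]
cover T [0.576  0.0514]c0.83 [ 0.741  -0.2045]c0.59 |S [0.58   0.0496]c0.86 [0.5767 0.0513 0.0158]
cover_handle T [0.5804 0.0415]c0.94 [0.4483 0.0744]c0.33 |S [0.5834 0.0502]c0.71 [0.532  0.0268]c0.45 [0.5817 0.0461 0.1025]
pin_knob T [ 0.4637 -0.0007]c0.52 |S  
pin_tip T [0.4611 0.0776]c0.65 |S  
rack T [ 0.55   -0.3463]c0.79 |S [ 0.7419 -0.316 ]c0.70 [ 0.5559 -0.3375]c0.61 [ 0.5939 -0.3876 -0.2321]
bore0 T [ 0.522  -0.2725]c0.79 [ 0.5661 -0.401 ]c0.74 [ 0.546  -0.3112]c0.70 |S [ 0.5332 -0.2767]c0.82 [ 0.5619 -0.4125]c0.70 [ 0.5488 -0.3188]c0.65 [ 0.5235 -0.2769  0.0181]
bore1 T [ 0.522  -0.2725]c0.79 [ 0.5661 -0.401 ]c0.74 [ 0.546  -0.3112]c0.70 |S [ 0.5332 -0.2767]c0.82 [ 0.5619 -0.4125]c0.70 [ 0.5488 -0.3188]c0.65 [ 0.5235 -0.2769  0.0181]
bore2 T [ 0.522  -0.2725]c0.79 [ 0.5661 -0.401 ]c0.74 [ 0.546  -0.3112]c0.70 |S [ 0.5332 -0.2767]c0.82 [ 0.5619 -0.4125]c0.70 [ 0.5488 -0.3188]c0.65 [ 0.5235 -0.2769 
[... 220 characters left out ...]
.4645 0.3613]c0.75 [ 0.4589  0.3647 -0.0043]
spray T [ 0.7302 -0.3269]c0.94 |S [ 0.7411 -0.3228]c0.65 [ 0.5403 -0.4203]c0.41 [ 0.7341 -0.3273 -0.0106]
blower T [ 0.7521 -0.2038]c0.92 |S [ 0.7448 -0.2071]c0.97 [ 0.5511 -0.3419]c0.74 [ 0.7493 -0.2047  0.0069]
beaker T [0.7968 0.0746]c0.76 [0.6091 0.0488]c0.48 |S [0.7953 0.0668]c0.91 [0.7957 0.0707 0.0001]
jar T [0.7324 0.2969]c0.61 |S [0.7315 0.3138]c0.71 [0.7337 0.3033 0.0038]
driver T [0.3701 0.1386]c0.57 |S [0.3731 0.146 ]c0.53 [ 0.3708  0.1428 -0.0021]
otoscope T [ 0.3565 -0.2787]c0.96 [ 0.5729 -0.4236]c0.34 |S [ 0.3542 -0.2746]c0.91 [ 0.3569 -0.276   0.0033]
[[ 0.3596  0.      0.9331]
 [-0.9331 -0.0001  0.3596]
 [ 0.0001 -1.     -0.    ]]
```

```bash
python3 - <<'E'
import cv2
im=cv2.imread("pics/a_top.png")
a=cv2.resize(im[140:270,190:330],None,fx=5.7,fy=4.6,interpolation=3);cv2.imwrite("pics/a_c1.png",cv2.resize(im[150:270,200:320],None,fx=5,fy=5,interpolation=3))
cv2.imwrite("pics/a_c2.png",cv2.resize(im[180:250,365:475],None,fx=7,fy=7,interpolation=3))
E
```

```text
(no output)
```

View pics/a_c1.png

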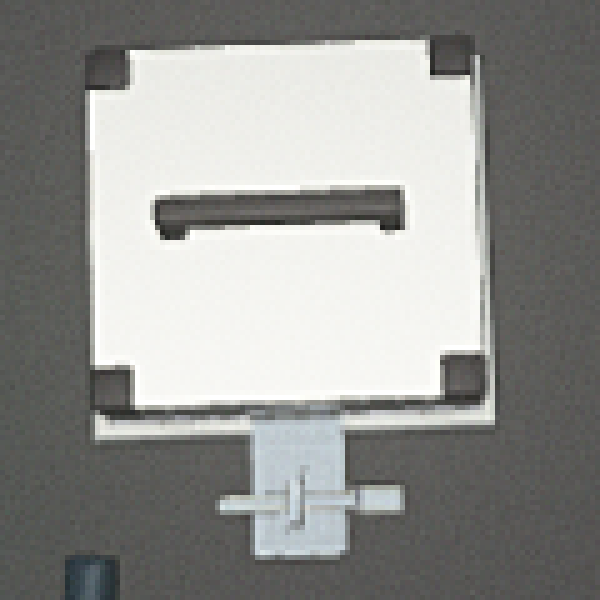

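View pics/a_c2.png

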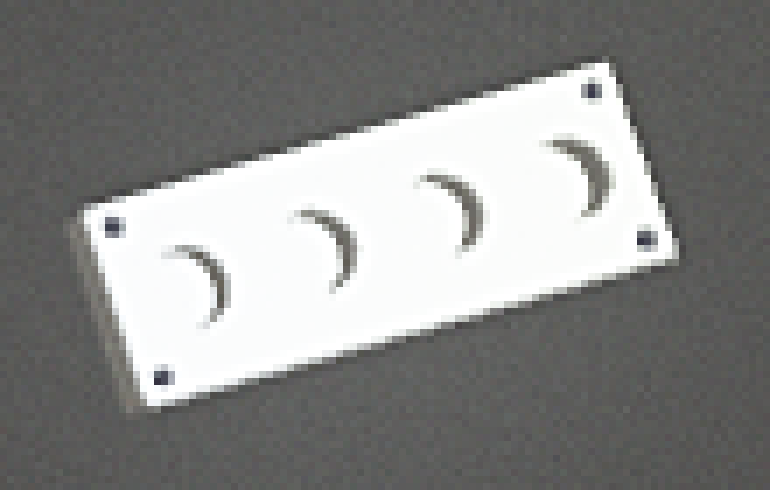

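```bash
cat >> h.py <<'E'
def plan(target,yawz=None,n=10,g=None,start=None):
    """rows to go to target (world) with tool-z yaw yawz deg; prints rows mm"""
    p,R,o=tool()
    if start is not None: p=np.array(start)
    psi=np.degrees(np.arctan2(R[1,2],R[0,2])); 
    if yawz is None: yawz=psi
    dpsi=(yawz-psi+180)%360-180
    st=(np.array(target)-p)/n; rows=[]
    for i in range(n):
        a=np.radians(psi+dpsi*i/n)
        z=np.array([np.cos(a),np.sin(a),0]);x=np.array([np.sin(a),-np.cos(a),0]);y=np.array([0,0,-1])
        rows.append((x@st,y@st,z@st,-dpsi/n))
    print("tcp",p.round(4),"psi",psi.round(2),"w",round(o["width"],4),"F",o["wrist_force"].round(1),"j",o["joint_positions"].round(2),"t",round(o["time"],1))
    print("; ".join("G %.4f %.4f %.4f %.2f"%r for r in rows))
E
python3 - <<'E'
from h import *
plan([0.43,-0.02,0.24],93,20)
E
```

```text
tcp [ 0.1978 -0.5132  0.2245] psi 21.07 w 0.0938 F [-0.6  0.7 -1.1] j [-1.31  0.09  1.37 -0.    1.68 -0.1 ] t 2.0
G -0.0188 -0.0008 0.0197 -3.60; G -0.0176 -0.0008 0.0208 -3.60; G -0.0162 -0.0008 0.0219 -3.60; G -0.0148 -0.0008 0.0229 -3.60; G -0.0134 -0.0008 0.0238 -3.60; G -0.0118 -0.0008 0.0246 -3.60; G -0.0103 -0.0008 0.0252 -3.60; G -0.0087 -0.0008 0.0258 -3.60; G -0.0070 -0.0008 0.0263 -3.60; G -0.0054 -0.0008 0.0267 -3.60; G -0.0037 -0.0008 0.0270 -3.60; G -0.0020 -0.0008 0.0272 -3.60; G -0.0003 -0.0008 0.0273 -3.60; G 0.0014 -0.0008 0.0272 -3.60; G 0.0031 -0.0008 0.0271 -3.60; G 0.0048 -0.0008 0.0268 -3.60; G 0.0065 -0.0008 0.0265 -3.60; G 0.0082 -0.0008 0.0260 -3.60; G 0.0098 -0.0008 0.0254 -3.60; G 0.0114 -0.0008 0.0248 -3.60
```

Emit:
send_rows(moves="0.4 -0.019 -0.001 0.020 -3.6; 0.4 -0.0175 -0.001 0.021 -3.6; 0.4 -0.016 -0.001 0.022 -3.6; 0.4 -0.015 -0.001 0.023 -3.6; 0.4 -0.0135 -0.001 0.024 -3.6; 0.4 -0.012 -0.001 0.0245 -3.6; 0.4 -0.0105 -0.001 0.025 -3.6; 0.4 -0.0085 -0.001 0.026 -3.6; 0.4 -0.007 -0.001 0.0265 -3.6; 0.4 -0.0055 -0.001 0.0265 -3.6")

```text
time: 2.88
tool_pos: [0.3145, -0.2646, 0.2347]
ee_rot: [-1.571, -0.001, -0.572]
wrist_force: [-0.0, -1.2, 1.5]
width: 0.0308
```

Emit:
send_rows(moves="0.4 -0.0035 -0.001 0.027 -3.6; 0.4 -0.002 -0.001 0.027 -3.6; 0.4 0 -0.001 0.0275 -3.6; 0.4 0.0015 -0.001 0.027 -3.6; 0.4 0.003 -0.001 0.027 -3.6; 0.4 0.005 -0.001 0.027 -3.6; 0.4 0.0065 -0.001 0.0265 -3.6; 0.4 0.008 0 0.026 -3.6; 0.4 0.01 0 0.0255 -3.6; 0.4 0.0115 0 0.025 -3.6")

```text
time: 3.72
tool_pos: [0.431, -0.0178, 0.2417]
ee_rot: [-1.571, -0.001, 0.057]
wrist_force: [0.0, -0.9, 0.3]
width: 0.028
```

```bash
python3 - <<'E'
from h import *
s=snap("wrist","b_w")
p,R,o=tool();print(o["time"],p,R,o["width"],o["joint_positions"])
C=-np.array(s["R"]).T@np.array(s["t"]);print("cam",C, "cam in tool",R.T@(C-p))
for n in ["staple","pin_knob","pin_tip","cover_handle","cover"]:
    l=imaging.landmark_of(s,n);print(n,[(np.round(x['centre'],1),round(x['conf'],2),at(s,x['centre'],.104 if n=="cover_handle" else .02 if n=="cover" else .028,1).round(4)) for x in l[:3]])
E
```

```text
3.7667 [ 0.43237316 -0.01398291  0.24148099] [[ 0.99798703  0.00185087 -0.06339133]
 [ 0.06338332  0.00410386  0.99798082]
 [ 0.00210728 -0.99998987  0.00397828]] 0.028021573568591453 [-0.16690964 -0.18161685  1.59499663  0.00440805  1.72706802 -0.22965127]
cam [0.42654844 0.05176478 0.40215816] cam in tool [-0.0013071  -0.16041651  0.06662339]
staple [(array([309.1, 137.4]), 0.97, array([0.4572, 0.0442, 0.028 ]))]
pin_knob [(array([307.8, 172.6]), 0.75, array([0.4585, 0.0033, 0.028 ]))]
pin_tip [(array([310.2, 104.7]), 0.73, array([0.4561, 0.082 , 0.028 ]))]
cover_handle [(array([440.6, 149.8]), 0.57, array([0.5835, 0.0464, 0.104 ]))]
cover [(array([408.4, 145.5]), 0.88, array([0.5817, 0.0453, 0.02  ]))]
```

View pics/b_w.png

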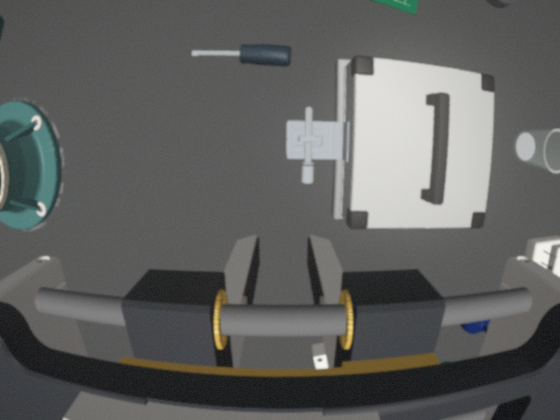

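```bash
python3 - <<'E'
from h import *
plan([0.459,0.002,0.12],93,6)
E
```

```text
tcp [ 0.4303 -0.0199  0.2415] psi 92.98 w 0.0281 F [ 0.1  0.4 -0.6] j [-0.18 -0.18  1.6  -0.    1.73 -0.23] t 4.0
G 0.0050 0.0202 0.0034 -0.00; G 0.0050 0.0202 0.0034 -0.00; G 0.0050 0.0202 0.0034 -0.00; G 0.0050 0.0202 0.0034 -0.00; G 0.0050 0.0202 0.0034 -0.00; G 0.0050 0.0202 0.0034 -0.00
```

Emit:
send_rows(moves="0.4 0.005 0.020 0.0035 0; 0.4 0.005 0.020 0.0035 0; 0.4 0.005 0.020 0.0035 0; 0.4 0.005 0.020 0.0035 0; 0.4 0.005 0.020 0.0035 0; 0.4 0.005 0.020 0.0035 0; 0.4 0 0 0 0; 0.4 0 0 0 0; 0.4 0 0 0 0; 0.4 0 0 0 0")

```text
time: 4.85
tool_pos: [0.4602, 0.0026, 0.1233]
ee_rot: [-1.572, -0.003, 0.052]
wrist_force: [0.1, 0.3, 0.2]
width: 0.0282
```

```bash
python3 - <<'E'
from h import *
s=snap("wrist","c_w")
p,R,o=tool();print(o["time"],p)
for n in ["staple","pin_knob","pin_tip","cover_handle","cover"]:
    l=imaging.landmark_of(s,n);print(n,[(np.round(x['centre'],1),round(x['conf'],2),at(s,x['centre'],.104 if n=="cover_handle" else .02 if n=="cover" else .028,1).round(4)) for x in l[:3]])
E
```

```text
4.9 [0.46028116 0.00280592 0.12332321]
staple [(array([280.7, 169.1]), 0.92, array([0.4565, 0.0406, 0.028 ]))]
pin_knob [(array([280.8, 212.4]), 0.89, array([0.4584, 0.0053, 0.028 ])), (array([190.1,  50.1]), 0.49, array([0.3789, 0.1351, 0.028 ]))]
pin_tip [(array([281.7, 116.9]), 0.61, array([0.4551, 0.0818, 0.028 ]))]
cover_handle [(array([476. , 188.3]), 0.81, array([0.5811, 0.0473, 0.104 ]))]
cover [(array([423.6, 174.1]), 0.96, array([0.581 , 0.0439, 0.02  ]))]
```

View pics/c_w.png

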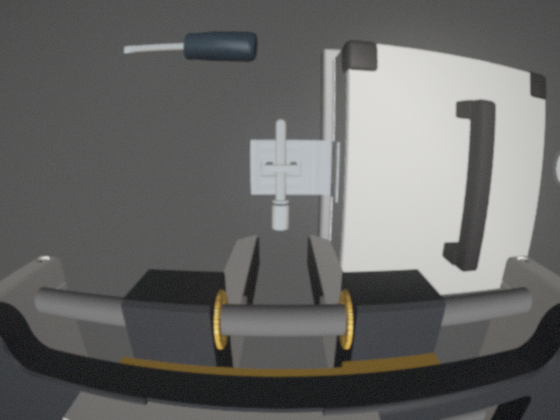

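```bash
python3 - <<'E'
from h import *
plan([0.4585,0.001,0.036],93,6)
E
```

```text
tcp [0.4597 0.0034 0.1221] psi 93.07 w 0.0282 F [ 0.1 -0.2 -0.9] j [-0.12 -0.07  1.74 -0.    1.48 -0.17] t 5.2
G -0.0002 0.0144 -0.0004 0.01; G -0.0002 0.0144 -0.0004 0.01; G -0.0002 0.0144 -0.0004 0.01; G -0.0002 0.0144 -0.0004 0.01; G -0.0002 0.0144 -0.0004 0.01; G -0.0002 0.0144 -0.0004 0.01
```

Emit:
send_rows(moves="0.4 -0.001 0.0145 -0.001 0; 0.4 0 0.0145 -0.001 0; 0.4 0 0.0145 0 0; 0.4 0 0.0145 0 0; 0.4 0 0.0145 0 0; 0.4 0 0.0135 0 0; 0.4 0 0 0 0; 0.4 0 0 0 0; 0.4 0 0 0 0; 0.4 0 0 0 0")

```text
time: 5.98
tool_pos: [0.4595, 0.0013, 0.0367]
ee_rot: [-1.571, -0.002, 0.054]
wrist_force: [0.3, 0.1, -0.3]
width: 0.0282
```

```bash
python3 - <<'E'
from h import *
s=snap("wrist","d_w")
p,R,o=tool();print(o["time"],p,o["wrist_force"])
E
```

```text
6.0333 [0.45946695 0.00127351 0.03672896] [-0.41615456  0.74522867 -0.22842118]
```

View pics/d_w.png

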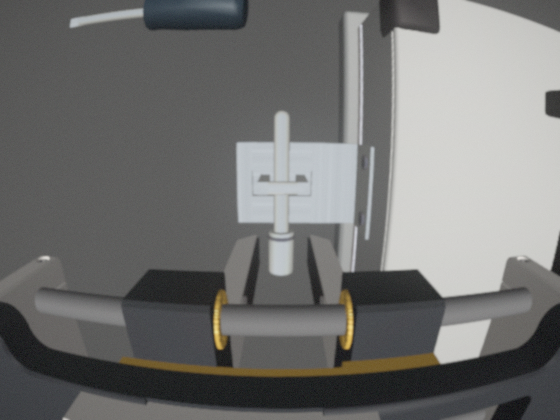

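Knob (268–294, 235–275) is between the pads. Close.

Emit:
send_rows(moves="1 0 0 0 0; 1 0 0 0 0; 1 0 0 0 0; 1 0 0 0 0; 1 0 0 0 0; 1 0 0 0 0; 1 0 0 0 0; 1 0 0 0 0; 1 0 0 0 0; 1 0 0 0 0")

```text
time: 6.87
tool_pos: [0.4588, 0.0013, 0.0357]
ee_rot: [-1.571, -0.001, 0.054]
wrist_force: [-0.4, -1.6, 2.3]
width: 0.012
```

```bash
python3 - <<'E'
from h import *
s=snap("wrist","e_w")
p,R,o=tool();print(o["time"],p,o["wrist_force"],o["width"])
E
```

```text
6.9167 [0.45876956 0.00130198 0.03563532] [ 0.20653562 -0.91024351  2.46927904] 0.012290554963657453
```

View pics/e_w.png

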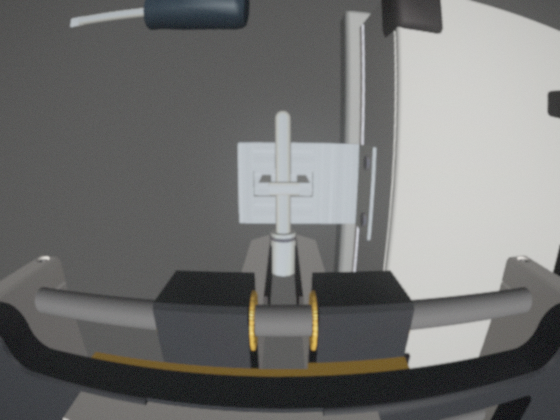

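Emit:
send_rows(moves="1 0 -0.002 0 0; 1 0 0 -0.005 0; 1 0 0 -0.010 0; 1 0 0 -0.012 0; 1 0 0 -0.012 0; 1 0 0 -0.012 0; 1 0 0 -0.012 0; 1 0 0 -0.012 0; 1 0 0 -0.012 0; 1 0 0 -0.010 0")

```text
time: 7.75
tool_pos: [0.4636, -0.097, 0.0374]
ee_rot: [-1.571, 0.0, 0.053]
wrist_force: [0.8, 0.5, -0.5]
width: 0.0122
```

```bash
python3 - <<'E'
from h import *
s=snap("wrist","f_w")
p,R,o=tool();print(o["time"],p,o["wrist_force"],o["width"])
E
```

```text
7.8 [ 0.46391218 -0.09835959  0.03749113] [ 0.54517281 -1.30989311 -0.47548893] 0.012026931210292168
```

View pics/f_w.png

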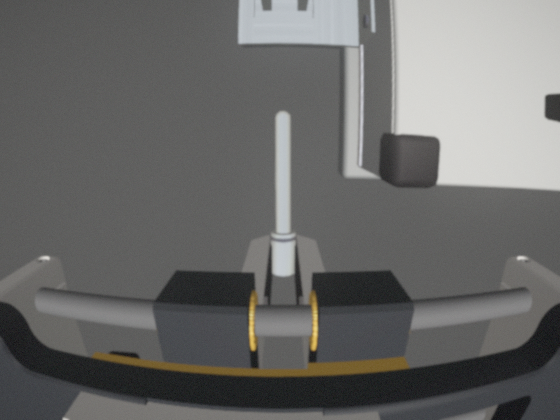

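Emit:
send_rows(moves="1 -0.010 0 -0.005 0; 1 -0.010 0 -0.005 0; 1 0 0.004 0 0; 1 0 0.004 0 0; 1 0 0.004 0 0; 1 0 0.003 0 0; 1 0 0.0015 0 0; 1 0 0 0 0; 1 0 0 0 0; 1 0 0 0 0")

```text
time: 8.63
tool_pos: [0.4445, -0.1065, 0.0211]
ee_rot: [-1.571, -0.0, 0.054]
wrist_force: [-0.1, -0.4, -1.7]
width: 0.0119
```

```bash
python3 - <<'E'
from h import *
p,R,o=tool();print(o["time"],p,o["wrist_force"],o["width"])
E
```

```text
8.6333 [ 0.44453201 -0.10646804  0.02107935] [-0.13040178 -0.36102963 -1.69215007] 0.01191972091882387
```

Release gently, then rise.

Emit:
send_rows(moves="0.6 0 0 0 0; 0.6 0 0 0 0; 0.6 0 0 0 0; 0.5 0 0 0 0; 0.5 0 0 0 0; 0.5 0 0 0 0; 0.4 0 0 0 0; 0.4 0 -0.005 0 0; 0.4 0 -0.010 0 0; 0.4 0 -0.015 0 0")

```text
time: 9.47
tool_pos: [0.4433, -0.1062, 0.0507]
ee_rot: [-1.57, 0.003, 0.054]
wrist_force: [0.2, 0.3, -0.3]
width: 0.0282
```

Emit:
send_rows(moves="0.3 0 -0.020 0 0; 0.3 0 -0.020 0 0; 0.3 0 -0.020 0 0; 0.3 0 -0.02 0 0; 0 0 -0.02 0 0; 0 0 -0.02 0 0; 0 0 -0.02 0 0; 0 0 0 0 0; 0 0 0 0 0; 0 0 0 0 0")

```text
time: 10.3
tool_pos: [0.4438, -0.1064, 0.1903]
ee_rot: [-1.57, 0.001, 0.054]
wrist_force: [0.4, 0.0, -0.0]
width: 0.0468
```

```bash
python3 - <<'E'
from h import *
s=snap("wrist","g_w")
p,R,o=tool();print(o["time"],p,o["wrist_force"],o["width"])
for n in ["staple","pin_knob","pin_tip","cover_handle","cover"]:
    l=imaging.landmark_of(s,n);print(n,[(np.round(x['centre'],1),round(x['conf'],2),at(s,x['centre'],{"cover_handle":.104,"staple":.028,"cover":.02}.get(n,.006),1).round(4)) for x in l[:3]])
E
```

```text
10.35 [ 0.44351787 -0.10626597  0.18956169] [ 0.24502178 -0.0373768  -0.76195471] 0.04697450636532687
staple [(array([300. ,  55.4]), 0.85, array([0.4523, 0.0387, 0.028 ]))]
pin_knob [(array([284.6, 190.7]), 0.82, array([ 0.4449, -0.1025,  0.006 ])), (array([303.6,  54.3]), 0.19, array([0.4569, 0.0454, 0.006 ])), (array([281.9, 120.6]), 0.16, array([ 0.438 , -0.0277,  0.006 ]))]
pin_tip [(array([279.9, 121.7]), 0.57, array([ 0.436, -0.029,  0.006])), (array([418.9,  62.3]), 0.48, array([0.586, 0.053, 0.006]))]
cover_handle [(array([458.5,  45.9]), 0.83, array([0.5816, 0.0494, 0.104 ]))]
cover [(array([420.7,  64.3]), 0.75, array([0.5822, 0.0474, 0.02  ]))]
```

View pics/g_w.png

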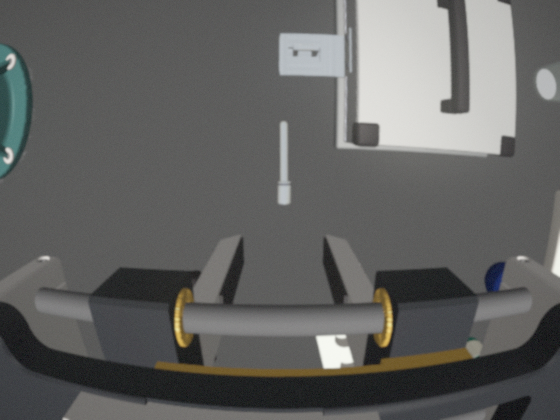

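```bash
python3 - <<'E'
from h import *
plan([0.582,0.047,0.19],93,8)
E
```

```text
tcp [ 0.4438 -0.1064  0.1899] psi 93.07 w 0.0469 F [-0.8 -0.7  0. ] j [-0.36 -0.11  1.64 -0.    1.62 -0.41] t 10.6
G 0.0183 -0.0000 0.0182 0.01; G 0.0183 -0.0000 0.0182 0.01; G 0.0183 -0.0000 0.0182 0.01; G 0.0183 -0.0000 0.0182 0.01; G 0.0183 -0.0000 0.0182 0.01; G 0.0183 -0.0000 0.0182 0.01; G 0.0183 -0.0000 0.0182 0.01; G 0.0183 -0.0000 0.0182 0.01
```

Emit:
send_rows(moves="0 0.0185 0 0.018 0; 0 0.0185 0 0.018 0; 0 0.018 0 0.018 0; 0 0.018 0 0.018 0; 0 0.018 0 0.018 0; 0 0.018 0 0.018 0; 0 0.0185 0 0.018 0; 0 0.0185 0 0.018 0; 0 0 0 0 0; 0 0 0 0 0")

```text
time: 11.43
tool_pos: [0.5824, 0.0458, 0.1898]
ee_rot: [-1.571, 0.002, 0.055]
wrist_force: [0.1, 0.7, -1.4]
width: 0.047
```

```bash
python3 - <<'E'
from h import *
s=snap("wrist","i_w")
p,R,o=tool();print(o["time"],p,o["wrist_force"],o["width"])
for n in ["staple","cover_handle","cover"]:
    l=imaging.landmark_of(s,n);print(n,[(np.round(x['centre'],1),round(x['conf'],2),at(s,x['centre'],{"cover_handle":.104,"staple":.028,"cover":.02}.get(n,.006),1).round(4)) for x in l[:3]])
E
```

```text
11.4833 [0.58195542 0.04504077 0.19013772] [-0.30255364 -0.78101419 -0.81385512] 0.04709578243939802
staple [(array([164.4, 196.7]), 0.84, array([0.4561, 0.0411, 0.028 ]))]
cover_handle [(array([280.4, 219.8]), 0.75, array([0.5799, 0.0449, 0.104 ]))]
cover [(array([283. , 196.8]), 0.59, array([0.5817, 0.0458, 0.02  ]))]
```

View pics/i_w.png

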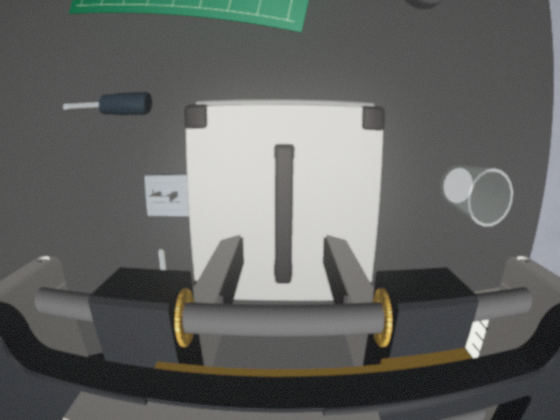

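```bash
python3 - <<'E'
from h import *
s=imaging.snapshot("wrist")
for p in [(284.5,146),(283.5,282)]: print(at(s,p,.111,1))
for p in [(188,103),(378,103)]: print(at(s,p,.08,1))
plan([0.582,0.047,0.106],93,6)
E
```

```text
[0.57954722 0.10139851 0.111     ]
[ 0.58466206 -0.00814529  0.111     ]
[0.49621298 0.13393677 0.08      ]
[0.65675085 0.14244207 0.08      ]
tcp [0.5818 0.0442 0.1911] psi 93.0 w 0.047 F [-0.4  0.2 -0.5] j [-0.02  0.17  1.34 -0.    1.63 -0.07] t 11.7
G 0.0001 0.0142 0.0005 0.00; G 0.0001 0.0142 0.0005 0.00; G 0.0001 0.0142 0.0005 0.00; G 0.0001 0.0142 0.0005 0.00; G 0.0001 0.0142 0.0005 0.00; G 0.0001 0.0142 0.0005 0.00
```

Emit:
send_rows(moves="0 0 0.014 0.001 0; 0 0 0.014 0.001 0; 0 0 0.014 0 0; 0 0 0.014 0 0; 0 0 0.014 0 0; 0 0 0.014 0 0; 0.2 0 0 0 0; 0.4 0 0 0 0; 0.6 0 0 0 0; 0.7 0 0 0 0")

```text
time: 12.52
tool_pos: [0.583, 0.0468, 0.1086]
ee_rot: [-1.571, -0.003, 0.053]
wrist_force: [0.3, -0.7, 0.4]
width: 0.0238
```

Emit:
send_rows(moves="1 0 0 0 0; 1 0 0 0 0; 1 0 0 0 0; 1 0 0 0 0; 1 0 0 0 0; 1 0 0 0 0; 1 0 0 0 0; 1 0 0 0 0; 1 0 0 0 0; 1 0 0 0 0")

```text
time: 13.35
tool_pos: [0.5826, 0.047, 0.1082]
ee_rot: [-1.571, -0.001, 0.054]
wrist_force: [-2.3, -0.7, 5.8]
width: 0.0139
```

```bash
python3 - <<'E'
from h import *
s=snap("wrist","j_w")
P=[]
for i in range(3):
    p,R,o=tool();P.append(p);print(o["time"],p,o["ee_rot"],o["wrist_force"],o["width"],o["joint_positions"]); imaging.snapshot("top")
E
```

```text
13.4 [0.58263499 0.04697477 0.10826127] [-1.57126606e+00 -1.48170341e-03  5.35297319e-02] [-2.65003477  0.13950425  5.89602046] 0.013808399761668519 [-1.63237765e-02  2.12097884e-01  1.46187913e+00 -3.67181295e-04
  1.46610477e+00 -6.98150657e-02]
13.45 [0.58263246 0.04700564 0.10825875] [-1.57123032e+00 -1.47975273e-03  5.36187259e-02] [-2.10530693 -0.11461341  6.30142059] 0.013564042634428179 [-1.62910967e-02  2.12100155e-01  1.46188158e+00 -3.31377989e-04
  1.46610447e+00 -6.98751205e-02]
13.5 [0.58262094 0.04699259 0.10825526] [-1.57122835e+00 -1.43986993e-03  5.36134374e-02] [-2.30879442 -0.93989651  6.32006283] 0.013631265193683849 [-1.63133878e-02  2.12103887e-01  1.46188426e+00 -3.32183058e-04
  1.46613798e+00 -6.98920542e-02]
```

View pics/j_w.png

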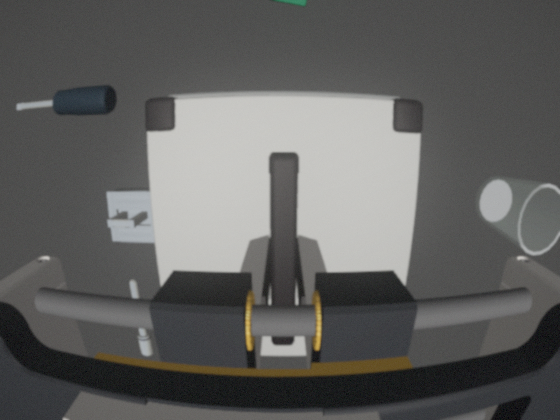

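Emit:
send_rows(moves="1 0 -0.004 0 0; 1 0 -0.006 0 0; 1 0 -0.010 0 0; 1 0 -0.010 0 0; 1 0 -0.012 0 0; 1 0 -0.014 0 0; 1 0 -0.014 0 0; 1 0 -0.014 0 0; 1 0 -0.010 0 0; 1 0 0 0 0")

```text
time: 14.38
tool_pos: [0.5839, 0.0471, 0.205]
ee_rot: [-1.571, -0.007, 0.054]
wrist_force: [0.3, 0.1, -3.6]
width: 0.014
```

```bash
python3 - <<'E'
from h import *
s=snap("wrist","k_w")
plan([0.475,0.362,0.2],93,16)
s=snap("scene","k_s")
E
```

```text
tcp [0.5833 0.0471 0.2033] psi 93.08 w 0.0137 F [ 0.   0.  -3.8] j [-0.02  0.17  1.32 -0.    1.65 -0.07] t 14.4
G -0.0057 0.0002 0.0200 0.00; G -0.0057 0.0002 0.0200 0.00; G -0.0057 0.0002 0.0200 0.00; G -0.0057 0.0002 0.0200 0.00; G -0.0057 0.0002 0.0200 0.00; G -0.0057 0.0002 0.0200 0.00; G -0.0057 0.0002 0.0200 0.00; G -0.0057 0.0002 0.0200 0.00; G -0.0057 0.0002 0.0200 0.00; G -0.0057 0.0002 0.0200 0.00; G -0.0057 0.0002 0.0200 0.00; G -0.0057 0.0002 0.0200 0.00; G -0.0057 0.0002 0.0200 0.00; G -0.0057 0.0002 0.0200 0.00; G -0.0057 0.0002 0.0200 0.00; G -0.0057 0.0002 0.0200 0.00
```

View pics/k_s.png

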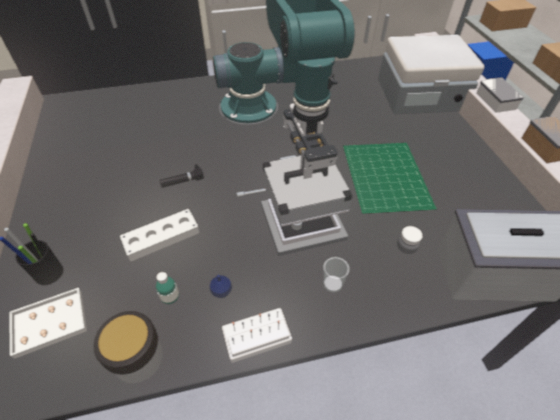

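The cover is up over the case, at about (305,185), and the pin lies on the bench at (250,192). Carry the cover to the mat.

Emit:
send_rows(moves="1 -0.003 0 0.010 0; 1 -0.005 0 0.018 0; 1 -0.006 0 0.020 0; 1 -0.006 0 0.020 0; 1 -0.006 0 0.020 0; 1 -0.006 0 0.020 0; 1 -0.006 0 0.020 0; 1 -0.006 0 0.020 0; 1 -0.006 0 0.020 0; 1 -0.006 0 0.020 0")

```text
time: 15.32
tool_pos: [0.5146, 0.2332, 0.1994]
ee_rot: [-1.571, 0.003, 0.054]
wrist_force: [0.3, -0.0, -3.8]
width: 0.0136
```

Emit:
send_rows(moves="1 -0.006 0 0.020 0; 1 -0.006 0 0.020 0; 1 -0.006 0 0.020 0; 1 -0.006 0 0.020 0; 1 -0.006 0 0.020 0; 1 -0.006 0 0.020 0; 1 -0.005 0 0.018 0; 1 -0.002 0 0.010 0; 1 0 0 0 0; 1 0 0 0 0")

```text
time: 16.15
tool_pos: [0.4648, 0.3771, 0.1999]
ee_rot: [-1.573, 0.001, 0.055]
wrist_force: [-0.1, -0.2, -4.5]
width: 0.0136
```

```bash
python3 - <<'E'
from h import *
s=snap("wrist","l_w")
plan([0.475,0.362,0.093],93,9)
E
```

```text
tcp [0.4653 0.3766 0.2002] psi 93.07 w 0.0137 F [-0.  -0.3 -5.2] j [ 0.59  0.2   1.29 -0.    1.65  0.53] t 16.2
G 0.0010 0.0119 -0.0017 0.01; G 0.0010 0.0119 -0.0017 0.01; G 0.0010 0.0119 -0.0017 0.01; G 0.0010 0.0119 -0.0017 0.01; G 0.0010 0.0119 -0.0017 0.01; G 0.0010 0.0119 -0.0017 0.01; G 0.0010 0.0119 -0.0017 0.01; G 0.0010 0.0119 -0.0017 0.01; G 0.0010 0.0119 -0.0017 0.01
```

View pics/l_w.png

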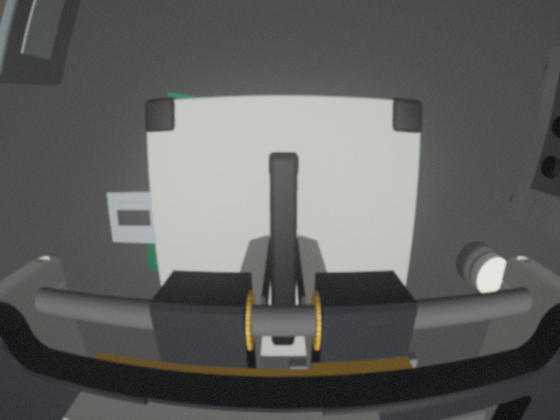

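Emit:
send_rows(moves="1 0.001 0.010 -0.0015 0; 1 0.001 0.012 -0.0015 0; 1 0.001 0.013 -0.002 0; 1 0.001 0.013 -0.002 0; 1 0.001 0.013 -0.002 0; 1 0.001 0.013 -0.002 0; 1 0.001 0.012 -0.0015 0; 1 0.001 0.010 -0.001 0; 1 0.001 0.008 -0.001 0; 1 0 0 0 0")

```text
time: 17.03
tool_pos: [0.4743, 0.3622, 0.0942]
ee_rot: [-1.573, 0.004, 0.053]
wrist_force: [-0.5, -0.5, -3.6]
width: 0.0135
```

Emit:
send_rows(moves="1 0 0.001 0 0; 1 0 0.001 0 0; 1 0 0.001 0 0; 1 0 0.001 0 0; 1 0 0 0 0; 1 0 0 0 0; 1 0 0 0 0; 1 0 0 0 0; 1 0 0 0 0; 1 0 0 0 0")

```text
time: 17.87
tool_pos: [0.4752, 0.3633, 0.093]
ee_rot: [-1.571, -0.0, 0.054]
wrist_force: [-0.7, 0.1, -3.3]
width: 0.0136
```

Emit:
send_rows(moves="1 0 0.001 0 0; 1 0 0.001 0 0; 1 0 0 0 0; 1 0 0 0 0; 1 0 0 0 0; 1 0 0 0 0; 1 0 0 0 0; 1 0 0 0 0; 1 0 0 0 0; 1 0 0 0 0")

```text
time: 18.7
tool_pos: [0.4752, 0.3633, 0.091]
ee_rot: [-1.571, -0.0, 0.054]
wrist_force: [0.9, 0.5, -3.5]
width: 0.0134
```

```bash
python3 - <<'E'
from h import *
for i in range(3): plan([0.475,0.362,0.09],93,1);imaging.snapshot("top")
E
```

```text
tcp [0.4752 0.3633 0.091 ] psi 93.07 w 0.0134 F [ 0.9  0.5 -3.5] j [ 0.56  0.25  1.45 -0.    1.44  0.5 ] t 18.7
G -0.0002 0.0010 -0.0013 0.07
tcp [0.4751 0.3633 0.0909] psi 93.07 w 0.0138 F [ 0.1 -0.2 -4. ] j [ 0.56  0.25  1.45 -0.    1.44  0.5 ] t 18.8
G -0.0002 0.0009 -0.0013 0.07
tcp [0.4751 0.3633 0.091 ] psi 93.07 w 0.0135 F [ 1.  -0.8 -3.9] j [ 0.56  0.25  1.45 -0.    1.44  0.5 ] t 18.8
G -0.0002 0.0010 -0.0013 0.07
```

Emit:
send_rows(moves="1 0 0.001 0 0; 1 0 0.001 0 0; 1 0 0 0 0; 1 0 0 0 0; 1 0 0 0 0; 1 0 0 0 0; 1 0 0 0 0; 1 0 0 0 0; 1 0 0 0 0; 1 0 0 0 0")

```text
time: 19.68
tool_pos: [0.4753, 0.3634, 0.0903]
ee_rot: [-1.57, -0.001, 0.054]
wrist_force: [-3.7, -0.4, 5.5]
width: 0.0136
```

Emit:
send_rows(moves="0.6 0 0 0 0; 0.6 0 0 0 0; 0.6 0 0 0 0; 0.4 0 0 0 0; 0.4 0 0 0 0; 0.4 0 0 0 0; 0.4 0 -0.005 0 0; 0.4 0 -0.010 0 0; 0.3 0 -0.015 0 0; 0.3 0 -0.020 0 0")

```text
time: 20.52
tool_pos: [0.4745, 0.3629, 0.1388]
ee_rot: [-1.572, 0.002, 0.054]
wrist_force: [-0.4, -0.2, -0.1]
width: 0.0325
```

```bash
python3 - <<'E'
from h import *
a=snap("top","m_t");s=snap("scene","m_s")
plan([0.58,0.0,0.25],93,18)
for n in ["coupler0_mid","bore0","cover","pin_knob"]:
  for s_ in (a,s):
    l=imaging.landmark_of(s_,n);print(n,[(np.round(x['centre'],1),round(x['conf'],2),at(s_,x['centre'],{"coupler0_mid":.042,"bore0":.03,"cover":.002}.get(n,.006)).round(4)) for x in l[:5]])
E
```

```text
tcp [0.4773 0.3647 0.1441] psi 93.08 w 0.033 F [ 0.2 -0.2  0.6] j [ 0.56  0.22  1.38 -0.    1.53  0.5 ] t 20.6
G 0.0046 -0.0059 -0.0205 0.00; G 0.0046 -0.0059 -0.0205 0.00; G 0.0046 -0.0059 -0.0205 0.00; G 0.0046 -0.0059 -0.0205 0.00; G 0.0046 -0.0059 -0.0205 0.00; G 0.0046 -0.0059 -0.0205 0.00; G 0.0046 -0.0059 -0.0205 0.00; G 0.0046 -0.0059 -0.0205 0.00; G 0.0046 -0.0059 -0.0205 0.00; G 0.0046 -0.0059 -0.0205 0.00; G 0.0046 -0.0059 -0.0205 0.00; G 0.0046 -0.0059 -0.0205 0.00; G 0.0046 -0.0059 -0.0205 0.00; G 0.0046 -0.0059 -0.0205 0.00; G 0.0046 -0.0059 -0.0205 0.00; G 0.0046 -0.0059 -0.0205 0.00; G 0.0046 -0.0059 -0.0205 0.00; G 0.0046 -0.0059 -0.0205 0.00
coupler0_mid [(array([164.8, 144.6]), 0.69, array([0.7138, 0.2782, 0.042 ])), (array([276.5, 203.1]), 0.48, array([0.5694, 0.0023, 0.042 ]))]
coupler0_mid [(array([287.2, 209.6]), 0.58, array([0.565 , 0.0103, 0.042 ]))]
bore0 [(array([447.4, 203.2]), 0.8, array([ 0.5742, -0.4092,  0.03  ])), (array([389.6, 221.5]), 0.72, array([ 0.5287, -0.2687,  0.03  ])), (array([429.5, 205.6]), 0.65, array([ 0.5681, -0.3659,  0.03  ])), (array([407.9, 216. ]), 0.61, array([ 0.5423, -0.3129,  0.03  ]))]
bore0 [(array([182.7, 222.7]), 0.97, array([ 0.5372, -0.2748,  0.03  ])), (array([128.3, 242.1]), 0.66, array([ 0.5707, -0.4172,  0.03  ])), (array([151.9, 229. ]), 0.6, array([ 0.5405, -0.3565,  0.03  ]))]
cover [(array([129.4, 244.3]), 0.64, array([0.4716, 0.3639, 0.002 ]))]
cover [(array([389.3, 178.3]), 0.82, array([0.4788, 0.3604, 0.002 ])), (array([178.7, 178.1]), 0.55, array([ 0.3325, -0.2774,  0.002 ]))]
pin_knob [(array([320.9, 258.7]), 0.46, array([ 0.44  , -0.1058,  0.006 ])), (array([275. , 205.1]), 0.36, array([0.5712, 0.007 , 0.006 ]))]
pin_knob [(array([245.2, 192.1]), 0.43, array([ 0.4406, -0.0873,  0.006 ]))]
```

View pics/m_t.png

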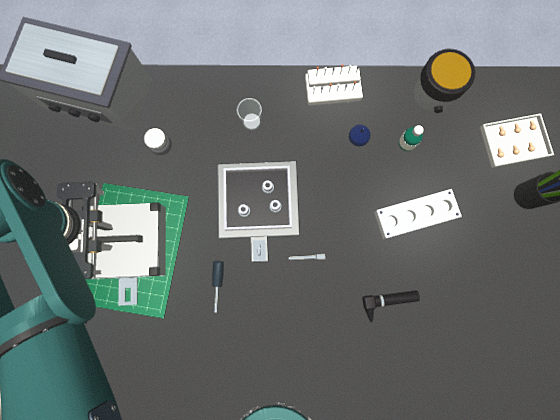

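View pics/m_s.png

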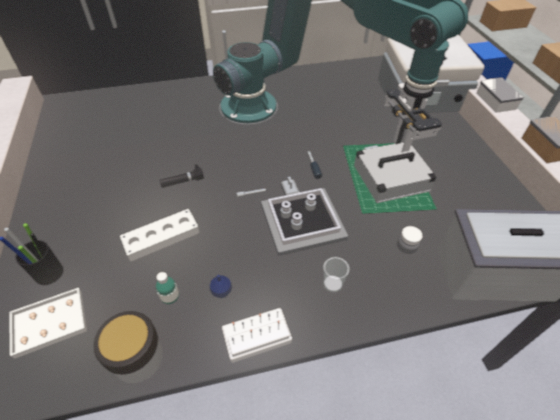

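Emit:
send_rows(moves="0.3 0.004 -0.010 -0.018 0; 0.3 0.005 -0.010 -0.022 0; 0.3 0.005 -0.010 -0.022 0; 0.3 0.005 -0.010 -0.022 0; 0.3 0.005 -0.010 -0.022 0; 0.3 0.005 -0.010 -0.022 0; 0.3 0.005 -0.010 -0.022 0; 0.3 0.005 -0.010 -0.022 0; 0.3 0.005 -0.010 -0.022 0; 0.3 0.005 -0.010 -0.022 0")

```text
time: 21.85
tool_pos: [0.5356, 0.1491, 0.2389]
ee_rot: [-1.571, 0.001, 0.054]
wrist_force: [0.6, -0.4, 0.2]
width: 0.0327
```

Emit:
send_rows(moves="0.3 0.005 0 -0.022 0; 0.3 0.005 0 -0.022 0; 0.3 0.005 0 -0.022 0; 0.3 0.005 0 -0.022 0; 0.3 0.005 0 -0.022 0; 0.3 0.005 0 -0.022 0; 0.3 0.003 0 -0.016 0; 0.3 0 0 -0.008 0; 0.3 0 0 0 0; 0.3 0 0 0 0")

```text
time: 22.68
tool_pos: [0.5767, -0.0035, 0.2386]
ee_rot: [-1.57, 0.001, 0.053]
wrist_force: [-0.3, 0.1, -0.4]
width: 0.033
```

```bash
python3 - <<'E'
from h import *
plan([0.58,0.0,0.25],93,1)
s=snap("wrist","n_w");t=imaging.snapshot("top")
cv2.imwrite("pics/n_t.png",cv2.resize(t["image"][150:270,200:320,::-1],None,fx=5,fy=5,interpolation=3))
for s_,f in ((s,1),(t,0)):
    l=imaging.landmark_of(s_,"coupler0_mid");print([(np.round(x['centre'],1),round(x['conf'],2),at(s_,x['centre'],.042,f).round(4)) for x in l[:5]])
E
```

```text
tcp [ 0.5767 -0.0035  0.2386] psi 93.05 w 0.033 F [-0.3  0.1 -0.4] j [-0.1   0.15  1.28  0.    1.72 -0.16] t 22.7
G 0.0035 -0.0114 0.0033 0.05
[(array([267.1, 180.9]), 0.73, array([0.558 , 0.0081, 0.042 ]))]
[]
```

View pics/n_w.png

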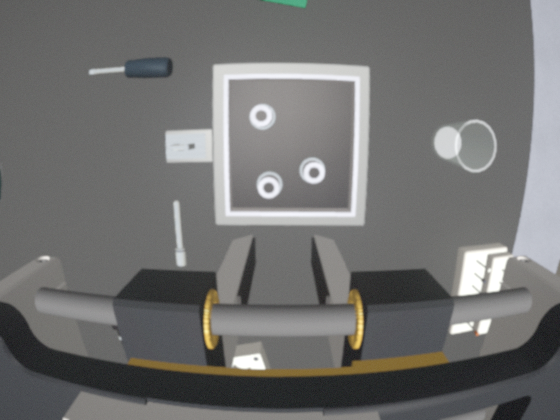

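View pics/n_t.png

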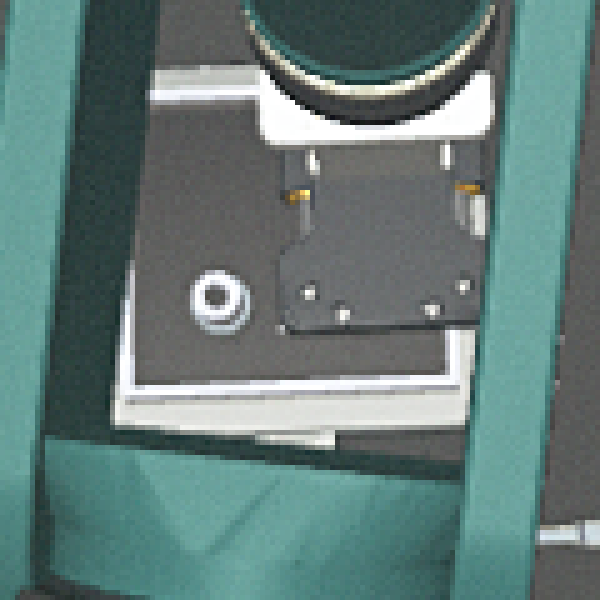

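```bash
python3 - <<'E'
from h import *
im=cv2.imread("pics/n_w.png")
cv2.imwrite("pics/n_c.png",cv2.resize(im[90:220,225:345],None,fx=5,fy=4.5,interpolation=3))
s=imaging.snapshot("wrist")
for p in [(262,116),(268,187),(313,172)]: print(at(s,p,.064,1))
g=cv2.cvtColor(im,cv2.COLOR_BGR2GRAY)
r=cv2.HoughCircles(cv2.resize(g[90:220,225:345],None,fx=4,fy=4,interpolation=3),cv2.HOUGH_GRADIENT,1,60,param1=100,param2=25,minRadius=20,maxRadius=70)
print((r[0]/4+[225,90,0]).round(1))
E
```

```text
[0.55053179 0.07950674 0.064     ]
[0.56033425 0.00592535 0.064     ]
[0.60634218 0.02445666 0.064     ]
[[311.6 170.9  13.2]
 [269.9 184.6  13.2]
 [262.6 116.6  13.2]]
```

View pics/n_c.png

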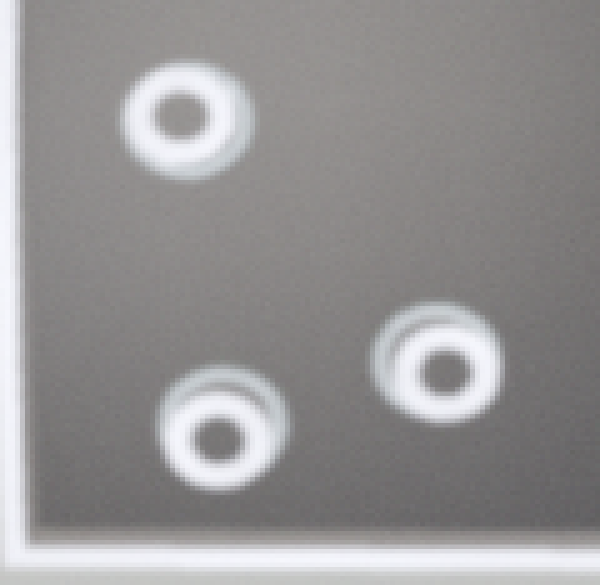

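```bash
python3 - <<'E'
from h import *
plan([0.5505,0.0795,0.11],93,8)
E
```

```text
tcp [ 0.5768 -0.0028  0.2391] psi 93.16 w 0.0331 F [-0.1 -0.2  0.3] j [-0.1   0.14  1.28  0.    1.72 -0.16] t 22.9
G -0.0027 0.0161 0.0104 0.02; G -0.0027 0.0161 0.0104 0.02; G -0.0027 0.0161 0.0104 0.02; G -0.0027 0.0161 0.0104 0.02; G -0.0027 0.0161 0.0104 0.02; G -0.0027 0.0161 0.0104 0.02; G -0.0027 0.0161 0.0104 0.02; G -0.0027 0.0161 0.0104 0.02
```

Emit:
send_rows(moves="0.2 -0.003 0.016 0.0105 0; 0.2 -0.003 0.016 0.0105 0; 0.2 -0.003 0.016 0.0105 0; 0.2 -0.003 0.016 0.0105 0; 0.2 -0.0025 0.016 0.0105 0; 0.2 -0.0025 0.016 0.0105 0; 0.2 -0.0025 0.016 0.0105 0; 0.2 -0.0025 0.016 0.0105 0; 0.2 0 0 0 0; 0.2 0 0 0 0")

```text
time: 23.77
tool_pos: [0.5497, 0.0796, 0.1103]
ee_rot: [-1.571, 0.002, 0.055]
wrist_force: [0.6, 0.4, 0.7]
width: 0.038
```

```bash
python3 - <<'E'
from h import *
s=snap("wrist","o_w")
plan([0.5505,0.0795,0.062],93,5)
E
```

```text
tcp [0.5507 0.0791 0.1116] psi 93.13 w 0.0376 F [0.8 0.9 0.5] j [ 0.04  0.15  1.53 -0.    1.46 -0.01] t 23.8
G -0.0000 0.0099 0.0001 0.03; G -0.0000 0.0099 0.0001 0.03; G -0.0000 0.0099 0.0001 0.03; G -0.0000 0.0099 0.0001 0.03; G -0.0000 0.0099 0.0001 0.03
```

View pics/o_w.png

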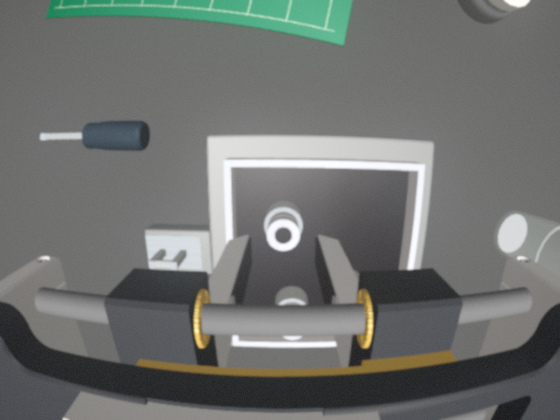

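Emit:
send_rows(moves="0.2 0 0.010 0 0; 0.2 0 0.010 0 0; 0.2 0 0.010 0 0; 0.2 0 0.010 0 0; 0.2 0 0.009 0 0; 0.2 0 0 0 0; 0.4 0 0 0 0; 0.5 0 0 0 0; 1 0 0 0 0; 1 0 0 0 0")

```text
time: 24.65
tool_pos: [0.5509, 0.079, 0.0625]
ee_rot: [-1.571, -0.001, 0.054]
wrist_force: [-0.0, -0.1, -0.3]
width: 0.0211
```

Emit:
send_rows(moves="1 0 0 0 0; 1 0 0 0 0; 1 0 0 0 0; 1 0 0 0 0; 1 0 0 0 0; 0.2 0 0 0 0; 0.2 0 0 0 0; 0.2 0 0 0 0; 0.2 0 0 0 0; 0.2 0 0 0 0")

```text
time: 25.48
tool_pos: [0.5503, 0.0789, 0.0617]
ee_rot: [-1.571, 0.0, 0.054]
wrist_force: [-0.1, 0.3, 0.3]
width: 0.0372
```

```bash
python3 - <<'E'
from h import *
plan([0.5505,0.0795,0.062],3,14)
E
```

```text
tcp [0.5503 0.0789 0.0617] psi 93.07 w 0.0372 F [-0.1  0.3  0.3] j [ 0.04  0.19  1.59 -0.    1.37 -0.01] t 25.5
G 0.0000 -0.0000 0.0000 6.43; G 0.0000 -0.0000 0.0000 6.43; G 0.0000 -0.0000 0.0000 6.43; G 0.0000 -0.0000 0.0000 6.43; G -0.0000 -0.0000 0.0000 6.43; G -0.0000 -0.0000 0.0000 6.43; G -0.0000 -0.0000 0.0000 6.43; G -0.0000 -0.0000 0.0000 6.43; G -0.0000 -0.0000 0.0000 6.43; G -0.0000 -0.0000 0.0000 6.43; G -0.0000 -0.0000 0.0000 6.43; G -0.0000 -0.0000 0.0000 6.43; G -0.0000 -0.0000 0.0000 6.43; G -0.0000 -0.0000 0.0000 6.43
```

Emit:
send_rows(moves="0.2 0 0 0 6; 0.2 0 0 0 6; 0.2 0 0 0 6; 0.2 0 0 0 6; 0.2 0 0 0 6; 0.2 0 0 0 6; 0.2 0 0 0 6; 0.2 0 0 0 6; 0.2 0 0 0 6; 0.2 0 0 0 6")

```text
time: 26.32
tool_pos: [0.5504, 0.0789, 0.0618]
ee_rot: [-1.571, 0.0, -0.999]
wrist_force: [-0.1, 0.0, 0.6]
width: 0.0376
```

Emit:
send_rows(moves="0.2 0 0 0 6; 0.2 0 0 0 6; 0.2 0 0 0 6; 0.2 0 0 0 6; 0.2 0 0 0 6; 0.2 0 0 0 0; 0.4 0 0 0 0; 0.5 0 0 0 0; 1 0 0 0 0; 1 0 0 0 0")

```text
time: 27.15
tool_pos: [0.5505, 0.0791, 0.0619]
ee_rot: [-1.571, 0.0, -1.516]
wrist_force: [-0.0, 0.4, -0.9]
width: 0.0215
```

Emit:
send_rows(moves="1 0 0 0 0; 1 0 0 0 0; 1 0 0 0 0; 1 0 0 0 0; 1 0 0 0 0; 1 0 0 0 0; 1 0 0 0 0; 1 0 0 0 0; 1 0 0 0 0; 1 0 0 0 0")

```text
time: 27.98
tool_pos: [0.5505, 0.0789, 0.0619]
ee_rot: [-1.571, -0.0, -1.517]
wrist_force: [-0.3, 0.7, 0.0]
width: 0.021
```

```bash
python3 - <<'E'
from h import *
plan([0.5505,0.0795,0.062],93,14)
E
```

```text
tcp [0.5505 0.0789 0.0619] psi 3.07 w 0.021 F [-0.3  0.7  0. ] j [ 0.04  0.19  1.59 -0.    1.37  1.56] t 28.0
G -0.0000 -0.0000 0.0000 -6.42; G -0.0000 -0.0000 0.0000 -6.42; G -0.0000 -0.0000 0.0000 -6.42; G -0.0000 -0.0000 0.0000 -6.42; G -0.0000 -0.0000 0.0000 -6.42; G -0.0000 -0.0000 0.0000 -6.42; G -0.0000 -0.0000 0.0000 -6.42; G -0.0000 -0.0000 0.0000 -6.42; G -0.0000 -0.0000 0.0000 -6.42; G -0.0000 -0.0000 0.0000 -6.42; G -0.0000 -0.0000 0.0000 -6.42; G -0.0000 -0.0000 0.0000 -6.42; G -0.0000 -0.0000 0.0000 -6.42; G -0.0000 -0.0000 0.0000 -6.42
```

Emit:
send_rows(moves="0.5 0 0 0 0; 0.4 0 0 0 0; 0.3 0 0 0 0; 0.2 0 0 0 0; 0.2 0 -0.012 0 0; 0.2 0 -0.012 0 -6; 0.2 0 -0.012 0 -6; 0.2 0 -0.012 0 -6; 0.2 0 0 0 -6; 0.2 0 0 0 -6")

```text
time: 28.82
tool_pos: [0.5516, 0.0789, 0.1126]
ee_rot: [-1.568, -0.002, -0.988]
wrist_force: [-0.6, -0.3, -0.8]
width: 0.0378
```

Emit:
send_rows(moves="0.2 0 0 0 -6; 0.2 0 0 0 -6; 0.2 0 0 0 -6; 0.2 0 0 0 -6; 0.2 0 0 0 -6; 0.2 0 0 0 -6; 0.2 0 0 0 -6; 0.2 0 0 0 -6; 0.2 0 0 0 -6; 0.2 0 0 0 -6")

```text
time: 29.65
tool_pos: [0.5508, 0.0789, 0.1111]
ee_rot: [-1.571, -0.001, 0.059]
wrist_force: [0.1, -0.3, -0.1]
width: 0.0375
```

Emit:
send_rows(moves="0.2 0 0 -0.015 0; 0.2 0 0 -0.010 0; 0.2 0 0 0 0; 0.2 0 0 0 0; 0.2 0 0 0 0; 0.2 0 0 0 0; 0.2 0 0 0 0; 0.2 0 0 0 0; 0.2 0 0 0 0; 0.2 0 0 0 0")

```text
time: 30.48
tool_pos: [0.5518, 0.0541, 0.1099]
ee_rot: [-1.571, 0.0, 0.054]
wrist_force: [0.2, -0.3, -0.3]
width: 0.0372
```

```bash
cat >> h.py <<'E'
def toolpt(s,px,z):
    """point seen at px at height z, as world offset and offset in tool frame from measured TCP"""
    p,R,o=tool();X=at(s,px,z,1);return X,R.T@(X-p),p
E
python3 - <<'E'
from h import *
s=snap("wrist","q_w")
im=s["image"][:,:,::-1]
cv2.imwrite("pics/q_c.png",cv2.resize(im[150:270,220:340],None,fx=5,fy=5,interpolation=3))
p,R,o=tool();print(p,o["ee_rot"],o["time"])
print(proj(s,[0.5505,0.0789,0.064],1),proj(s,[0.5505,0.0789,0.042],1))
E
```

```text
[0.5517973  0.05410482 0.10994112] [-1.57089987e+00  5.84963330e-05  5.39309738e-02] 30.5333
[283.50538243 198.88414215] [283.45786367 192.35297388]
```

View pics/q_c.png

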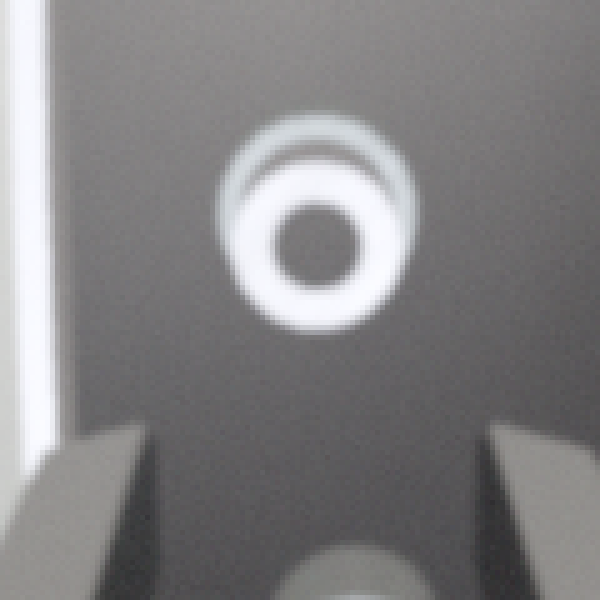

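```bash
python3 - <<'E'
from h import *
plan([0.54,-0.36,0.15],93,14)
E
```

```text
tcp [0.5518 0.0541 0.1099] psi 93.09 w 0.0375 F [ 0.4 -0.4 -0. ] j [-0.    0.15  1.53 -0.    1.46 -0.06] t 30.5
G -0.0024 -0.0029 -0.0295 0.01; G -0.0024 -0.0029 -0.0295 0.01; G -0.0024 -0.0029 -0.0295 0.01; G -0.0024 -0.0029 -0.0295 0.01; G -0.0024 -0.0029 -0.0295 0.01; G -0.0024 -0.0029 -0.0295 0.01; G -0.0024 -0.0029 -0.0295 0.01; G -0.0024 -0.0029 -0.0295 0.01; G -0.0024 -0.0029 -0.0295 0.01; G -0.0024 -0.0029 -0.0295 0.01; G -0.0024 -0.0029 -0.0295 0.01; G -0.0024 -0.0029 -0.0295 0.01; G -0.0024 -0.0029 -0.0295 0.01; G -0.0024 -0.0029 -0.0295 0.01
```

Emit:
send_rows(moves="0.2 -0.002 -0.006 -0.015 0; 0.2 -0.0025 -0.006 -0.028 0; 0.2 -0.0025 -0.006 -0.028 0; 0.2 -0.0025 -0.006 -0.028 0; 0.2 -0.0025 -0.006 -0.028 0; 0.2 -0.0025 -0.006 -0.028 0; 0.2 -0.0025 -0.004 -0.028 0; 0.2 -0.0025 0 -0.028 0; 0.2 -0.0025 0 -0.028 0; 0.2 -0.0025 0 -0.028 0")

```text
time: 31.37
tool_pos: [0.5416, -0.2154, 0.1502]
ee_rot: [-1.571, -0.0, 0.054]
wrist_force: [0.5, 0.1, -0.5]
width: 0.0376
```

Emit:
send_rows(moves="0.2 -0.0025 0 -0.028 0; 0.2 -0.0025 0 -0.028 0; 0.2 -0.0025 0 -0.028 0; 0.2 -0.0025 0 -0.028 0; 0.2 -0.0025 0 -0.020 0; 0.2 0 0 -0.010 0; 0.2 0 0 0 0; 0.2 0 0 0 0; 0.2 0 0 0 0; 0.2 0 0 0 0")

```text
time: 32.2
tool_pos: [0.5372, -0.3549, 0.1502]
ee_rot: [-1.57, -0.0, 0.055]
wrist_force: [-0.4, 0.3, -0.5]
width: 0.0373
```

```bash
python3 - <<'E'
from h import *
s=snap("wrist","r_w")
p,R,o=tool();print(p,o["ee_rot"],o["time"])
l=imaging.landmark_of(s,"bore0");print([(np.round(x['centre'],1),round(x['conf'],2),at(s,x['centre'],.03,1).round(4)) for x in l[:5]])
E
```

```text
[ 0.53721723 -0.35502962  0.15025022] [-1.57068971e+00 -2.28472968e-04  5.53798192e-02] 32.25
[(array([314.9, 264.1]), 0.88, array([ 0.57  , -0.4072,  0.03  ])), (array([278.3, 117. ]), 0.86, array([ 0.5285, -0.275 ,  0.03  ])), (array([288.1, 167.7]), 0.58, array([ 0.5393, -0.3184,  0.03  ])), (array([302.8, 216.1]), 0.56, array([ 0.5551, -0.361 ,  0.03  ]))]
```

View pics/r_w.png

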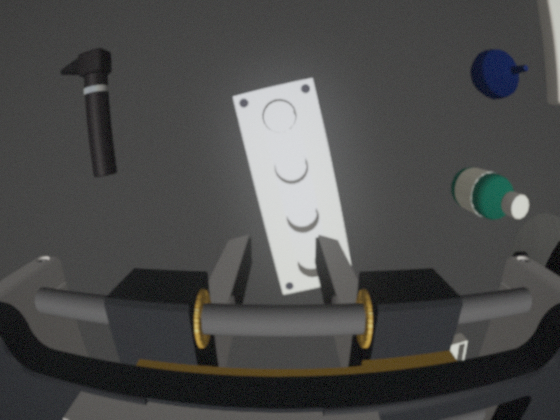

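Emit:
send_rows(moves="0.2 0 -0.003 -0.010 0; 0.2 0 -0.003 -0.015 0; 0.2 0 -0.003 -0.015 0; 0.2 0 -0.003 -0.015 0; 0.2 0 0 -0.010 0; 0.2 0 0 0 0; 0.2 0 0 0 0; 0.2 0 0 0 0; 0.2 0 0 0 0; 0.2 0 0 0 0")

```text
time: 33.13
tool_pos: [0.5404, -0.4205, 0.162]
ee_rot: [-1.571, 0.0, 0.054]
wrist_force: [-0.4, -0.0, 0.2]
width: 0.0374
```

```bash
python3 - <<'E'
from h import *
s=snap("wrist","s_w")
p,R,o=tool();print(p,o["ee_rot"],o["time"])
import pickle;pickle.dump(s,open("s_w.pkl","wb"))
im=s["image"][:,:,::-1]
cv2.imwrite("pics/s_c.png",cv2.resize(im[70:270,210:370],None,fx=3,fy=3,interpolation=3))
E
```

```text
[ 0.54042953 -0.4206197   0.16205676] [-1.57066751e+00  2.90471844e-05  5.44524800e-02] 33.1833
```

View pics/s_c.png

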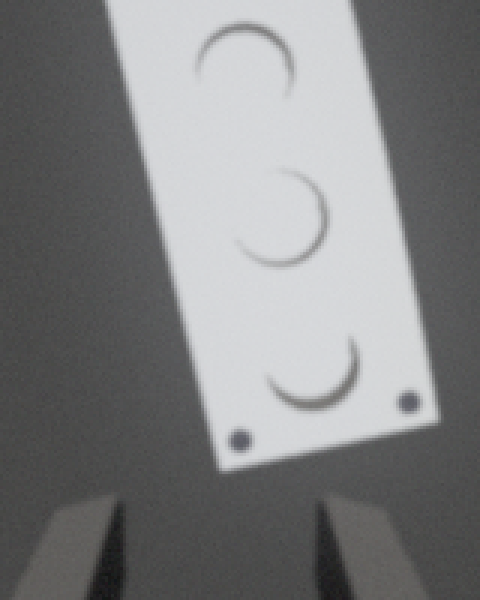

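```bash
cat > rack.py <<'E'
from h import *
from scipy.optimize import least_squares
def localmax(g,s,X,N,z,rng,sgn):
    # X pts world (n,2), N outward normals; search along normal (m); return offset of max gradient & strength
    out=[]
    for x,n in zip(X,N):
        t=np.arange(-rng,rng+1e-9,0.00025)
        P=np.array([proj(s,[*(x+n*k),z],1) for k in t]).astype(np.float32)
        if P[:,0].min()<2 or P[:,0].max()>557 or P[:,1].min()<2 or P[:,1].max()>417: out.append((np.nan,0));continue
        v=cv2.remap(g,P[:,0],P[:,1],cv2.INTER_CUBIC).ravel()
        d=np.gradient(v)*sgn;i=d.argmax()
        k=t[i]
        if 0<i<len(t)-1:
            den=d[i-1]-2*d[i]+d[i+1]
            if den<0:k+=0.5*(d[i-1]-d[i+1])/den*0.00025
        out.append((k,d[i]))
    return np.array(out)
def gray(s):return cv2.GaussianBlur(cv2.cvtColor(s["image"],cv2.COLOR_RGB2GRAY).astype(np.float32),(0,0),0.7)
def circ(s,c,r,z,sgn,rng=.004,thr=1.0,n=72,it=4,excl=None):
    g=gray(s);c=np.array(c,float)
    for k in range(it):
        a=np.arange(n)*2*np.pi/n;N=np.c_[np.cos(a),np.sin(a)];X=c+r*N
        o=localmax(g,s,X,N,z,rng,sgn);m=np.isfinite(o[:,0])&(o[:,1]>thr)
        if k: rng=.002
        if m.sum()<6: return c,m.sum(),0
        res=least_squares(lambda q:(o[m,0]-N[m]@q),[0,0],loss="soft_l1",f_scale=.0003)
        c=c+res.x
    return c,m.sum(),np.abs(res.fun).mean(), np.degrees(a[m]).astype(int)
def rackfit(s,q,it=5,thr=3):
    g=gray(s);q=np.array(q,float)
    for k in range(it):
        def pts(q):
            R=np.array([[np.cos(q[2]),-np.sin(q[2])],[np.sin(q[2]),np.cos(q[2])]])
            y=np.linspace(-.09,.09,25);x=np.linspace(-.03,.03,9)
            L=np.r_[np.c_[y*0+.035,y],np.c_[y*0-.035,y],np.c_[x,x*0+.095],np.c_[x,x*0-.095]]
            N=np.r_[np.tile([1,0],(25,1)),np.tile([-1,0],(25,1)),np.tile([0,1],(9,1)),np.tile([0,-1],(9,1))]
            return q[:2]+L@R.T,N@R.T,R
        X,N,R=pts(q);o=localmax(g,s,X,N,.03,.008 if k<2 else .003,-1)
        m=np.isfinite(o[:,0])&(o[:,1]>thr);T=X[m]+N[m]*o[m,:1];Nm=N[m]
        def f(d):
            X2,N2,_=pts(q+d);return ((T-X2[m])*N2[m]).sum(1)
        r=least_squares(f,[0,0,0],loss="soft_l1",f_scale=.0004);q=q+r.x
    return q,m.sum(),np.abs(r.fun).mean()
def bores(q):
    return [q[:2]+np.array([-np.sin(q[2]),np.cos(q[2])])*k for k in (-.069,-.023,.023,.069)]
E
python3 - <<'E'
from rack import *
import pickle;s=pickle.load(open("s_w.pkl","rb"))
q,n,e=rackfit(s,[.5485,-.341,np.radians(17.5)]);print(q,np.degrees(q[2]),n,e)
for b in bores(q): print(b, circ(s,b,.0146,.03,1))
E
```

```text
[ 0.54829254 -0.33980286  0.28559749] 16.363530534329794 68 0.0005212347904429365
[ 0.56773197 -0.40600791] (array([ 0.56748131, -0.40537032]), np.int64(41), np.float64(0.000247136671957899), array([  0,   5,  10,  14,  20,  25,  29,  35,  40, 200, 204, 210, 214,
       219, 225, 230, 235, 239, 244, 250, 255, 260, 265, 270, 275, 280,
       285, 290, 294, 299, 305, 310, 315, 320, 325, 330, 335, 340, 345,
       350, 355]))
[ 0.55477235 -0.36187121] (array([ 0.55472459, -0.36188071]), np.int64(50), np.float64(0.00040397633551081787), array([  0,   5,  10,  14,  20,  25,  29,  35,  40,  45,  50,  54,  59,
        65,  70,  74,  80,  85,  90,  95, 210, 214, 219, 225, 230, 235,
       239, 244, 250, 255, 260, 265, 270, 275, 280, 285, 290, 294, 299,
       305, 310, 315, 320, 325, 330, 335, 340, 345, 350, 355]))
[ 0.54181273 -0.31773451] (array([ 0.54165008, -0.31785059]), np.int64(44), np.float64(0.0002757409105452361), array([  0,   5,  10,  14,  20,  25,  29,  35,  40,  45,  50,  54,  59,
        65,  70,  74,  80,  85,  90,  95, 100, 105, 109, 115, 119, 125,
       130, 135, 140, 145, 149, 155, 160, 165, 170, 175, 180, 185, 190,
       335, 340, 345, 350, 355]))
[ 0.52885312 -0.2735978 ] (array([ 0.5289825 , -0.27447023]), np.int64(42), np.float64(0.00024253244231114079), array([  0,   5,  10,  14,  20,  25,  29,  35,  40,  45,  50,  54,  59,
        65,  70,  74,  80,  85,  90,  95, 100, 105, 109, 115, 119, 125,
       130, 135, 140, 145, 149, 155, 160, 165, 170, 175, 180, 185, 190,
       194, 200, 355]))
```

```bash
python3 - <<'E'
from rack import *
import pickle;s=pickle.load(open("s_w.pkl","rb"))
q=dict(s);q["image"]=cv2.imread("pics/q_w.png")[:,:,::-1].copy()
# pose of q camera: rigid to tool
p0=np.array([0.54042953,-0.4206197,0.16205676]);R0=Ro.from_euler("xyz",[-1.57066751,2.9e-5,.0544524]).as_matrix()
p1=np.array([0.5517973,0.05410482,0.10994112]);R1=Ro.from_euler("xyz",[-1.57089987,5.85e-5,.053931]).as_matrix()
Rc=np.array(s["R"]);C=-Rc.T@np.array(s["t"])
A=R0.T@Rc.T; c=R0.T@(C-p0)
Rn=(R1@A).T;q["R"]=Rn;q["t"]=-Rn@(p1+R1@c)
print(proj(q,[0.5505,0.0789,0.064],1), circ(q,[0.5505,0.0789],.011,.064,-1)[:3])
plan([0.5505,0.0789,0.11],93,16)
E
```

```text
[283.5355658  198.95835481] (array([0.55004632, 0.07884617]), np.int64(72), np.float64(0.0005412490367304474))
tcp [ 0.5404 -0.4206  0.1621] psi 93.12 w 0.0379 F [ 0.4  0.2 -0.4] j [-0.74  0.41  1.11  0.    1.63 -0.8 ] t 33.2
G 0.0023 0.0033 0.0311 0.01; G 0.0023 0.0033 0.0311 0.01; G 0.0023 0.0033 0.0311 0.01; G 0.0023 0.0033 0.0311 0.01; G 0.0023 0.0033 0.0311 0.01; G 0.0023 0.0033 0.0311 0.01; G 0.0023 0.0033 0.0311 0.01; G 0.0023 0.0033 0.0311 0.01; G 0.0023 0.0033 0.0311 0.01; G 0.0023 0.0033 0.0311 0.01; G 0.0023 0.0033 0.0311 0.01; G 0.0023 0.0033 0.0311 0.01; G 0.0023 0.0033 0.0311 0.01; G 0.0023 0.0033 0.0311 0.01; G 0.0023 0.0033 0.0311 0.01; G 0.0023 0.0033 0.0311 0.01
```

Emit:
send_rows(moves="0.2 0.0025 0 0.015 0; 0.2 0.0025 0 0.030 0; 0.2 0.0025 0 0.032 0; 0.2 0.0025 0 0.032 0; 0.2 0.0025 0 0.032 0; 0.2 0.0025 0 0.032 0; 0.2 0.0025 0 0.032 0; 0.2 0.0025 0 0.032 0; 0.2 0.0025 0 0.032 0; 0.2 0.0025 0 0.032 0")

```text
time: 34.02
tool_pos: [0.5485, -0.1165, 0.1622]
ee_rot: [-1.57, -0.0, 0.054]
wrist_force: [-0.5, 0.6, 0.3]
width: 0.0377
```

Emit:
send_rows(moves="0.2 0.0025 0.006 0.032 0; 0.2 0.0025 0.008 0.032 0; 0.2 0.0025 0.008 0.032 0; 0.2 0.0025 0.008 0.032 0; 0.2 0.0025 0.008 0.025 0; 0.2 0.0025 0.008 0.020 0; 0.2 0 0.006 0.010 0; 0.2 0 0 0 0; 0.2 0 0 0 0; 0.2 0 0 0 0")

```text
time: 34.85
tool_pos: [0.5544, 0.0633, 0.1105]
ee_rot: [-1.572, -0.001, 0.053]
wrist_force: [-0.1, -0.2, -0.0]
width: 0.0376
```

```bash
python3 - <<'E'
from rack import *
s=snap("wrist","t_w")
for c in [(.5505,.0789),(.5605,.005),(.607,.024)]: 
    try: print(circ(s,c,.011,.064,-1)[:3])
    except Exception as e: print(e)
plan([0.5505,0.0789,0.062],93,5)
E
```

```text
(array([0.55011194, 0.07884474]), np.int64(72), np.float64(0.0004706637960971455))
(array([0.56029384, 0.00569   ]), np.int64(32), np.float64(0.00021782917725727248))
(array([0.60281319, 0.02231054]), np.int64(57), np.float64(0.0012323620572537552))
tcp [0.5546 0.063  0.1107] psi 93.0 w 0.0377 F [-0.4  0.4  0.5] j [ 0.01  0.15  1.52 -0.    1.46 -0.04] t 34.9
G -0.0007 0.0097 0.0032 -0.00; G -0.0007 0.0097 0.0032 -0.00; G -0.0007 0.0097 0.0032 -0.00; G -0.0007 0.0097 0.0032 -0.00; G -0.0007 0.0097 0.0032 -0.00
```

View pics/t_w.png

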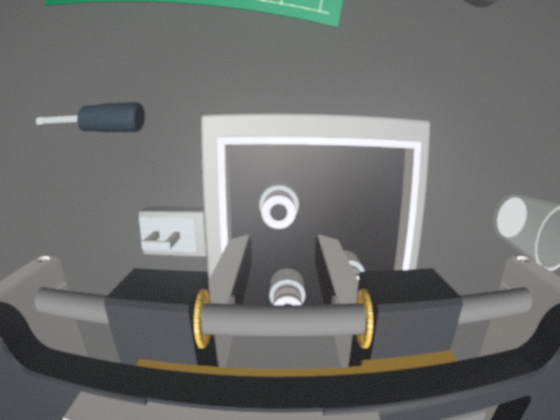

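Emit:
send_rows(moves="0.2 -0.0035 0 0.010 0; 0.2 0 0.005 0.006 0; 0.2 0 0.010 0 0; 0.2 0 0.010 0 0; 0.2 0 0.010 0 0; 0.2 0 0.010 0 0; 0.2 0 0.004 0 0; 0.2 0 0 0 0; 0.2 0 0 0 0; 0.2 0 0 0 0")

```text
time: 35.73
tool_pos: [0.5504, 0.0798, 0.0614]
ee_rot: [-1.571, -0.001, 0.053]
wrist_force: [0.1, -0.6, -0.1]
width: 0.0372
```

```bash
python3 - <<'E'
from h import *
plan([0.5505,0.0789,0.062],93,1)
E
```

```text
tcp [0.5504 0.0798 0.0614] psi 93.06 w 0.0372 F [ 0.1 -0.6 -0.1] j [ 0.04  0.19  1.59 -0.    1.36 -0.01] t 35.7
G 0.0001 -0.0006 -0.0009 0.06
```

Emit:
send_rows(moves="0.3 0 -0.0006 -0.001 0; 0.4 0 0 0 0; 0.5 0 0 0 0; 1 0 0 0 0; 1 0 0 0 0; 1 0 0 0 0; 1 0 0 0 0; 1 0 0 0 0; 1 0 0 0 0; 1 0 0 0 0")

```text
time: 36.57
tool_pos: [0.5504, 0.0789, 0.062]
ee_rot: [-1.571, -0.001, 0.054]
wrist_force: [1.4, -0.2, 3.6]
width: 0.0212
```

```bash
python3 - <<'E'
from h import *
plan([0.5505,0.0789,0.062],93,1)
E
```

```text
tcp [0.5504 0.0789 0.062 ] psi 93.08 w 0.0212 F [ 1.4 -0.2  3.6] j [ 0.04  0.19  1.59 -0.    1.37 -0.01] t 36.6
G 0.0001 0.0000 0.0000 0.08
```

Emit:
send_rows(moves="1 0 -0.006 0 0; 1 0 -0.012 0 0; 1 0 -0.014 0 0; 1 0 -0.014 0 0; 1 0 -0.012 -0.005 0; 1 0 -0.004 -0.015 0; 1 0 0 -0.025 0; 1 0 0 -0.028 0; 1 0 0 -0.028 0; 1 0 0 -0.028 0")

```text
time: 37.4
tool_pos: [0.5567, -0.0513, 0.1242]
ee_rot: [-1.571, -0.0, 0.054]
wrist_force: [0.5, 0.2, -1.0]
width: 0.0214
```

```bash
python3 - <<'E'
from h import *
plan([0.5421,-0.3178,0.12],93,10)
E
```

```text
tcp [ 0.5567 -0.0513  0.1242] psi 93.1 w 0.0214 F [ 0.5  0.2 -1. ] j [-0.19  0.15  1.5  -0.    1.49 -0.25] t 37.4
G -0.0029 0.0004 -0.0265 0.01; G -0.0029 0.0004 -0.0265 0.01; G -0.0029 0.0004 -0.0265 0.01; G -0.0029 0.0004 -0.0265 0.01; G -0.0029 0.0004 -0.0265 0.01; G -0.0029 0.0004 -0.0265 0.01; G -0.0029 0.0004 -0.0265 0.01; G -0.0029 0.0004 -0.0265 0.01; G -0.0029 0.0004 -0.0265 0.01; G -0.0029 0.0004 -0.0265 0.01
```

Emit:
send_rows(moves="1 -0.003 0 -0.028 0; 1 -0.003 0 -0.028 0; 1 -0.003 0 -0.028 0; 1 -0.003 0 -0.028 0; 1 -0.003 0 -0.028 0; 1 -0.003 0 -0.028 0; 1 -0.003 0 -0.028 0; 1 -0.003 0 -0.028 0; 1 -0.003 0 -0.020 0; 1 -0.001 0 -0.008 0")

```text
time: 38.23
tool_pos: [0.5415, -0.3063, 0.1237]
ee_rot: [-1.572, 0.001, 0.05]
wrist_force: [-0.7, -0.2, -0.9]
width: 0.0215
```

Emit:
send_rows(moves="1 0 0 0 0; 1 0 0 0 0; 1 0 0 0 0; 1 0 0 0 0; 1 0 0 0 0; 1 0 0 0 0; 1 0 0 0 0; 1 0 0 0 0; 1 0 0 0 0; 1 0 0 0 0")

```text
time: 39.07
tool_pos: [0.5425, -0.303, 0.1236]
ee_rot: [-1.571, -0.0, 0.054]
wrist_force: [0.5, -0.2, -1.1]
width: 0.0216
```

```bash
python3 - <<'E'
from h import *
plan([0.5421,-0.3178,0.078],93,4)
snap("wrist","u_w")
E
```

```text
tcp [ 0.5425 -0.303   0.1236] psi 93.08 w 0.0216 F [ 0.5 -0.2 -1.1] j [-0.6   0.28  1.34 -0.    1.51 -0.65] t 39.1
G -0.0003 0.0114 -0.0037 0.02; G -0.0003 0.0114 -0.0037 0.02; G -0.0003 0.0114 -0.0037 0.02; G -0.0003 0.0114 -0.0037 0.02
```

View pics/u_w.png

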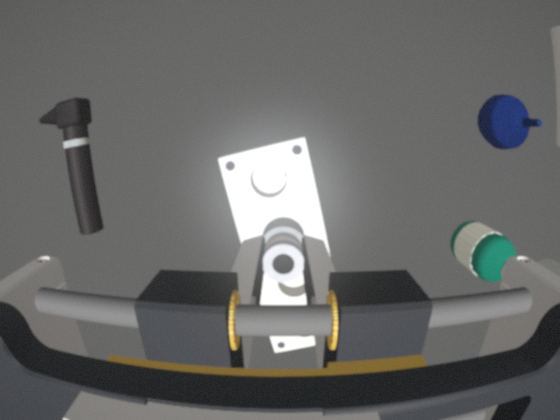

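Emit:
send_rows(moves="1 -0.0005 0.010 -0.004 0; 1 -0.0005 0.012 -0.004 0; 1 -0.0002 0.012 -0.004 0; 1 0 0.010 -0.003 0; 1 0 0.002 0 0; 1 0 0 0 0; 1 0 0 0 0; 1 0 0 0 0; 1 0 0 0 0; 1 0 0 0 0")

```text
time: 39.95
tool_pos: [0.5425, -0.3182, 0.0785]
ee_rot: [-1.572, -0.001, 0.054]
wrist_force: [0.7, 0.7, -1.1]
width: 0.021
```

```bash
python3 - <<'E'
from h import *
plan([0.5421,-0.3178,0.078],93,1)
imaging.snapshot("top")
plan([0.5421,-0.3178,0.078],93,1)
E
```

```text
tcp [ 0.5425 -0.3182  0.0785] psi 93.09 w 0.021 F [ 0.7  0.7 -1.1] j [-0.62  0.33  1.38 -0.    1.43 -0.67] t 40.0
G -0.0004 0.0005 0.0005 0.09
tcp [ 0.5424 -0.3182  0.0784] psi 93.08 w 0.0213 F [-0.4  0.2 -0.9] j [-0.62  0.33  1.38  0.    1.43 -0.67] t 40.0
G -0.0003 0.0004 0.0004 0.08
```

Within 0.5 mm. Correct and descend to just under the mouth level.

Emit:
send_rows(moves="1 -0.0003 0.001 0.0004 0; 1 0 0.001 0 0; 1 0 0.001 0 0; 1 0 0.001 0 0; 1 0 0.001 0 0; 1 0 0.001 0 0; 1 0 0.001 0 0; 1 0 0.001 0 0; 1 0 0.001 0 0; 1 0 0 0 0")

```text
time: 40.83
tool_pos: [0.5416, -0.3176, 0.0682]
ee_rot: [-1.571, 0.0, 0.054]
wrist_force: [-0.2, 0.1, -1.1]
width: 0.0216
```

Emit:
send_rows(moves="1 0 0.002 0 0; 1 0 0.002 0 0; 1 0 0.002 0 0; 1 0 0.002 0 0; 1 0 0.002 0 0; 1 0 0.002 0 0; 1 0 0.002 0 0; 1 0 0 0 0; 1 0 0 0 0; 1 0 0 0 0")

```text
time: 41.67
tool_pos: [0.5416, -0.3178, 0.0539]
ee_rot: [-1.571, 0.0, 0.054]
wrist_force: [0.7, -0.8, -1.9]
width: 0.0214
```

Emit:
send_rows(moves="1 0 0.001 0 0; 1 0 0.001 0 0; 1 0 0.001 0 0; 1 0 0.001 0 0; 1 0 0 0 0; 1 0 0 0 0; 1 0 0 0 0; 1 0 0 0 0; 1 0 0 0 0; 1 0 0 0 0")

```text
time: 42.5
tool_pos: [0.5417, -0.3179, 0.052]
ee_rot: [-1.572, -0.0, 0.054]
wrist_force: [-3.0, 0.6, 5.7]
width: 0.0211
```

Emit:
send_rows(moves="1 0 0.001 0 0; 1 0 0.001 0 0; 1 0 0 0 0; 1 0 0 0 0; 1 0 0 0 0; 0.5 0 -0.002 0 0; 0.3 0 0 0 0; 0.2 0 0 0 0; 0.2 0 -0.005 0 0; 0.2 0 -0.010 0 0")

```text
time: 43.33
tool_pos: [0.5408, -0.3168, 0.0638]
ee_rot: [-1.568, 0.003, 0.054]
wrist_force: [-0.7, 0.8, -0.7]
width: 0.0374
```

Emit:
send_rows(moves="0.2 0 -0.015 -0.008 0; 0.2 0 -0.015 -0.020 0; 0.2 0 0 -0.012 0; 0.2 0 0 0 0; 0.2 0 0 0 0; 0.2 0 0 0 0; 0.2 0 0 0 0; 0.2 0 0 0 0; 0.2 0 0 0 0; 0.2 0 0 0 0")

```text
time: 44.17
tool_pos: [0.5438, -0.3571, 0.0953]
ee_rot: [-1.57, 0.0, 0.054]
wrist_force: [0.1, 0.1, 0.1]
width: 0.0374
```

```bash
python3 - <<'E'
from rack import *
s=snap("wrist","v_w")
im=s["image"][:,:,::-1]
cv2.imwrite("pics/v_c.png",cv2.resize(im[100:280,210:370],None,fx=4,fy=3.3,interpolation=3))
plan([0.5421,-0.3178,0.078],93,1)
print(circ(s,[.5417,-.3178],.011,.054,-1)[:3])
for c in [(.5547,-.3619),(.5289,-.2741)]:print(circ(s,c,.0146,.03,1)[:3])
for z in (.054,.057,.06): # apparent diameter check
    pass
E
```

```text
tcp [ 0.5439 -0.3573  0.0954] psi 93.1 w 0.0377 F [0.5 0.  0.7] j [-0.67  0.36  1.3  -0.    1.48 -0.72] t 44.2
G 0.0003 0.0174 0.0395 0.10
(array([ 0.54132012, -0.31779413]), np.int64(43), np.float64(0.00020914155666125716))
(array([ 0.55483883, -0.3612094 ]), np.int64(44), np.float64(0.0003246547826450305))
(array([ 0.52909452, -0.27365649]), np.int64(54), np.float64(0.0001437096588818791))
```

View pics/v_c.png

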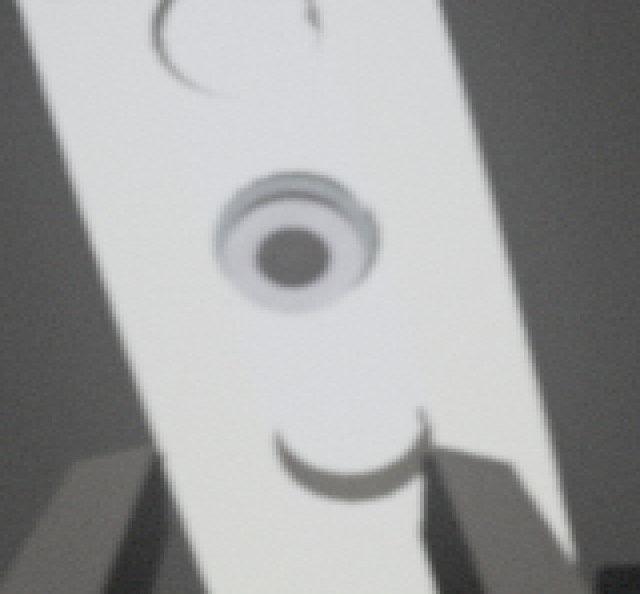

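```bash
python3 - <<'E'
from h import *
plan([0.585,-0.02,0.125],93,12)
E
```

```text
tcp [ 0.5439 -0.3573  0.0954] psi 93.1 w 0.0377 F [0.5 0.  0.7] j [-0.67  0.36  1.3  -0.    1.48 -0.72] t 44.2
G 0.0049 -0.0025 0.0279 0.01; G 0.0049 -0.0025 0.0279 0.01; G 0.0049 -0.0025 0.0279 0.01; G 0.0049 -0.0025 0.0279 0.01; G 0.0049 -0.0025 0.0279 0.01; G 0.0049 -0.0025 0.0279 0.01; G 0.0049 -0.0025 0.0279 0.01; G 0.0049 -0.0025 0.0279 0.01; G 0.0049 -0.0025 0.0279 0.01; G 0.0049 -0.0025 0.0279 0.01; G 0.0049 -0.0025 0.0279 0.01; G 0.0049 -0.0025 0.0279 0.01
```

Emit:
send_rows(moves="0.2 0.004 -0.010 0.015 0; 0.2 0.005 -0.010 0.028 0; 0.2 0.005 -0.010 0.028 0; 0.2 0.005 0 0.030 0; 0.2 0.005 0 0.030 0; 0.2 0.005 0 0.030 0; 0.2 0.005 0 0.030 0; 0.2 0.005 0 0.030 0; 0.2 0.005 0 0.030 0; 0.2 0.005 0 0.030 0")

```text
time: 45.05
tool_pos: [0.5777, -0.0718, 0.1268]
ee_rot: [-1.571, -0.001, 0.054]
wrist_force: [0.7, -0.7, -0.5]
width: 0.0376
```

Emit:
send_rows(moves="0.2 0.005 0 0.028 0; 0.2 0.005 0 0.020 0; 0.2 0 0 0.010 0; 0.2 0 0 0 0; 0.2 0 0 0 0; 0.2 0 0 0 0; 0.2 0 0 0 0; 0.2 0 0 0 0; 0.2 0 0 0 0; 0.2 0 0 0 0")

```text
time: 45.88
tool_pos: [0.5846, -0.0168, 0.1255]
ee_rot: [-1.571, 0.0, 0.052]
wrist_force: [-0.6, 1.0, -0.4]
width: 0.0378
```

```bash
python3 - <<'E'
from rack import *
s=snap("wrist","w_w")
for c in [(.5605,.005),(.607,.024)]: print(circ(s,c,.011,.064,-1)[:3])
plan([0.607,0.024,0.1],93,1)
E
```

```text
(array([0.56024523, 0.00502656]), np.int64(72), np.float64(0.0004553231593345274))
(array([0.60697599, 0.02347111]), np.int64(72), np.float64(0.000544713908769093))
tcp [ 0.5846 -0.0166  0.1255] psi 93.02 w 0.0378 F [-0.5  0.5  0.7] j [-0.13  0.2   1.44 -0.    1.5  -0.18] t 45.9
G 0.0245 0.0255 0.0393 0.02
```

View pics/w_w.png

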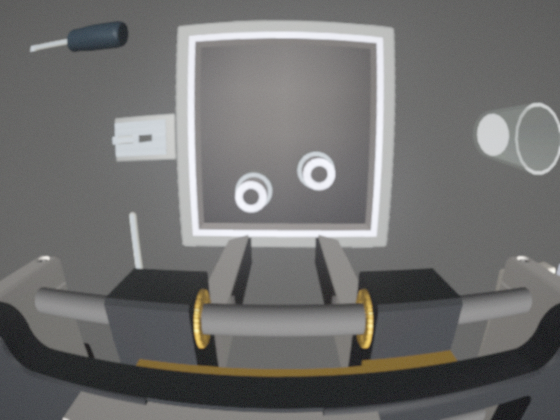

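Emit:
send_rows(moves="0.2 0.006 0 0.009 0; 0.2 0.007 0 0.012 0; 0.2 0.007 0 0.011 0; 0.2 0.005 0 0.007 0; 0.2 0 0.010 0 0; 0.2 0 0.010 0 0; 0.2 0 0.010 0 0; 0.2 0 0.010 0 0; 0.2 0 0.010 0 0; 0.2 0 0.006 0 0")

```text
time: 46.77
tool_pos: [0.6062, 0.0239, 0.067]
ee_rot: [-1.571, 0.003, 0.053]
wrist_force: [-1.0, 0.1, -0.4]
width: 0.0376
```

Emit:
send_rows(moves="0.2 0 0.006 0 0; 0.2 0 0.001 0 0; 0.2 0 0 0 0; 0.2 0 0 0 0; 0.2 0 0 0 0; 0.2 0 0 0 0; 0.2 0 0 0 0; 0.2 0 0 0 0; 0.2 0 0 0 0; 0.2 0 0 0 0")

```text
time: 47.6
tool_pos: [0.6075, 0.0243, 0.0627]
ee_rot: [-1.571, -0.0, 0.054]
wrist_force: [0.8, -0.5, 0.3]
width: 0.0376
```

```bash
python3 - <<'E'
from h import *
plan([0.6074,0.0235,0.062],93,1)
E
```

```text
tcp [0.6075 0.0243 0.0627] psi 93.08 w 0.0376 F [ 0.8 -0.5  0.3] j [-0.05  0.3   1.45 -0.    1.39 -0.11] t 47.6
G -0.0002 0.0007 -0.0008 0.08
```

Emit:
send_rows(moves="0.3 0 0.0006 -0.0008 0; 0.4 0 0 0 0; 0.5 0 0 0 0; 1 0 0 0 0; 1 0 0 0 0; 1 0 0 0 0; 1 0 0 0 0; 1 0 0 0 0; 1 0 0 0 0; 1 0 0 0 0")

```text
time: 48.43
tool_pos: [0.6075, 0.0235, 0.0619]
ee_rot: [-1.571, 0.0, 0.054]
wrist_force: [-1.2, -0.2, -0.9]
width: 0.0211
```

Emit:
send_rows(moves="1 0 -0.006 0 0; 1 0 -0.012 0 0; 1 0 -0.014 0 0; 1 0 -0.014 0 0; 1 0 -0.012 -0.005 0; 1 0 -0.004 -0.015 0; 1 -0.001 0 -0.025 0; 1 -0.001 0 -0.028 0; 1 -0.001 0 -0.028 0; 1 -0.001 0 -0.028 0")

```text
time: 49.27
tool_pos: [0.6101, -0.108, 0.1242]
ee_rot: [-1.572, 0.0, 0.053]
wrist_force: [0.8, 1.0, -1.5]
width: 0.0212
```

```bash
python3 - <<'E'
from h import *
plan([0.5547,-0.3619,0.12],93,10)
E
```

```text
tcp [ 0.6101 -0.108   0.1242] psi 93.06 w 0.0212 F [ 0.8  1.  -1.5] j [-0.27  0.28  1.35 -0.    1.51 -0.32] t 49.3
G -0.0069 0.0004 -0.0251 0.01; G -0.0069 0.0004 -0.0251 0.01; G -0.0069 0.0004 -0.0251 0.01; G -0.0069 0.0004 -0.0251 0.01; G -0.0069 0.0004 -0.0251 0.01; G -0.0069 0.0004 -0.0251 0.01; G -0.0069 0.0004 -0.0251 0.01; G -0.0069 0.0004 -0.0251 0.01; G -0.0069 0.0004 -0.0251 0.01; G -0.0069 0.0004 -0.0251 0.01
```

Emit:
send_rows(moves="1 -0.007 0 -0.028 0; 1 -0.007 0 -0.028 0; 1 -0.007 0 -0.028 0; 1 -0.007 0 -0.028 0; 1 -0.007 0 -0.028 0; 1 -0.007 0 -0.028 0; 1 -0.007 0 -0.028 0; 1 -0.007 0 -0.028 0; 1 -0.007 0 -0.018 0; 1 -0.005 0 -0.005 0")

```text
time: 50.1
tool_pos: [0.5538, -0.3603, 0.1236]
ee_rot: [-1.572, 0.001, 0.049]
wrist_force: [-0.5, 0.1, -0.6]
width: 0.0214
```

Emit:
send_rows(moves="1 0 0 0 0; 1 0 0 0 0; 1 0 0 0 0; 1 0 0 0 0; 1 0 0 0 0; 1 0 0 0 0; 1 0 0 0 0; 1 0 0 0 0; 1 0 0 0 0; 1 0 0 0 0")

```text
time: 50.93
tool_pos: [0.5559, -0.3557, 0.124]
ee_rot: [-1.571, 0.0, 0.054]
wrist_force: [-0.4, -0.0, -0.5]
width: 0.0215
```

```bash
python3 - <<'E'
from h import *
plan([0.5547,-0.3619,0.078],93,4)
E
```

```text
tcp [ 0.5559 -0.3557  0.124 ] psi 93.08 w 0.0215 F [-0.4 -0.  -0.5] j [-0.66  0.37  1.23 -0.    1.54 -0.71] t 50.9
G -0.0004 0.0115 -0.0015 0.02; G -0.0004 0.0115 -0.0015 0.02; G -0.0004 0.0115 -0.0015 0.02; G -0.0004 0.0115 -0.0015 0.02
```

Emit:
send_rows(moves="1 -0.0005 0.010 -0.002 0; 1 -0.0005 0.012 -0.002 0; 1 -0.0005 0.012 -0.002 0; 1 0 0.010 0 0; 1 0 0.002 0 0; 1 0 0 0 0; 1 0 0 0 0; 1 0 0 0 0; 1 0 0 0 0; 1 0 0 0 0")

```text
time: 51.77
tool_pos: [0.5551, -0.3622, 0.0789]
ee_rot: [-1.572, -0.001, 0.054]
wrist_force: [0.7, 0.4, -1.0]
width: 0.0211
```

```bash
python3 - <<'E'
from h import *
imaging.snapshot("top")
plan([0.5547,-0.3619,0.078],93,1)
E
```

```text
tcp [ 0.555  -0.3621  0.0788] psi 93.08 w 0.0213 F [-0.1 -0.1 -1.3] j [-0.66  0.4   1.28 -0.    1.46 -0.72] t 51.8
G -0.0003 0.0008 0.0002 0.08
```

Emit:
send_rows(moves="1 -0.0003 0.001 0.0003 0; 1 0 0.001 0 0; 1 0 0.001 0 0; 1 0 0.001 0 0; 1 0 0.001 0 0; 1 0 0.001 0 0; 1 0 0.001 0 0; 1 0 0.001 0 0; 1 0 0.001 0 0; 1 0 0.001 0 0")

```text
time: 52.65
tool_pos: [0.5546, -0.3617, 0.068]
ee_rot: [-1.571, -0.001, 0.054]
wrist_force: [0.6, -0.3, -0.5]
width: 0.0215
```

Inside the bore with no load. Press on.

Emit:
send_rows(moves="1 0 0.002 0 0; 1 0 0.002 0 0; 1 0 0.002 0 0; 1 0 0.002 0 0; 1 0 0.002 0 0; 1 0 0.002 0 0; 1 0 0.002 0 0; 1 0 0.001 0 0; 1 0 0.001 0 0; 1 0 0.001 0 0")

```text
time: 53.48
tool_pos: [0.5545, -0.3619, 0.0518]
ee_rot: [-1.572, -0.001, 0.054]
wrist_force: [-1.1, 1.5, 9.8]
width: 0.0212
```

Emit:
send_rows(moves="1 0 0.001 0 0; 1 0 0.001 0 0; 1 0 0.001 0 0; 1 0 0 0 0; 1 0 0 0 0; 1 0 0 0 0; 1 0 0 0 0; 1 0 0 0 0; 1 0 0 0 0; 1 0 0 0 0")

```text
time: 54.32
tool_pos: [0.5546, -0.362, 0.0518]
ee_rot: [-1.573, -0.001, 0.054]
wrist_force: [-3.2, 1.8, 14.1]
width: 0.0217
```

Emit:
send_rows(moves="1 0 -0.003 0 0; 0.5 0 0 0 0; 0.3 0 0 0 0; 0.2 0 0 0 0; 0.2 0 0 0 0; 0.2 0 -0.005 0 0; 0.2 0 -0.010 0 0; 0.2 0 -0.015 0 0; 0.2 0 -0.015 -0.010 0; 0.2 0 -0.010 -0.010 0")

```text
time: 55.15
tool_pos: [0.5562, -0.3817, 0.1085]
ee_rot: [-1.572, -0.002, 0.055]
wrist_force: [0.6, 1.0, 0.7]
width: 0.0377
```

Emit:
send_rows(moves="0.2 0 0 -0.010 0; 0.2 0 0 -0.010 0; 0.2 0 0 0 0; 0.2 0 0 0 0; 0.2 0 0 0 0; 0.2 0 0 0 0; 0.2 0 0 0 0; 0.2 0 0 0 0; 0.2 0 0 0 0; 0.2 0 0 0 0")

```text
time: 55.98
tool_pos: [0.5565, -0.4013, 0.1061]
ee_rot: [-1.571, -0.0, 0.054]
wrist_force: [0.4, 0.2, 0.9]
width: 0.0378
```

```bash
python3 - <<'E'
from rack import *
s=snap("wrist","x_w")
for c in [(.5547,-.3619),(.5417,-.3178)]:print(circ(s,c,.011,.054,-1)[:3])
plan([0.562,-0.02,0.125],93,12)
E
```

```text
(array([ 0.55429335, -0.36185937]), np.int64(44), np.float64(0.00021088026776231288))
(array([ 0.54119095, -0.31754807]), np.int64(53), np.float64(0.00028529899079018163))
tcp [ 0.5565 -0.4014  0.1061] psi 93.09 w 0.0376 F [-0.6 -0.5 -0.8] j [-0.71  0.43  1.18 -0.    1.53 -0.76] t 56.0
G 0.0022 -0.0016 0.0317 0.01; G 0.0022 -0.0016 0.0317 0.01; G 0.0022 -0.0016 0.0317 0.01; G 0.0022 -0.0016 0.0317 0.01; G 0.0021 -0.0016 0.0317 0.01; G 0.0021 -0.0016 0.0317 0.01; G 0.0021 -0.0016 0.0317 0.01; G 0.0021 -0.0016 0.0317 0.01; G 0.0021 -0.0016 0.0317 0.01; G 0.0021 -0.0016 0.0317 0.01; G 0.0021 -0.0016 0.0317 0.01; G 0.0021 -0.0016 0.0317 0.01
```

View pics/x_w.png

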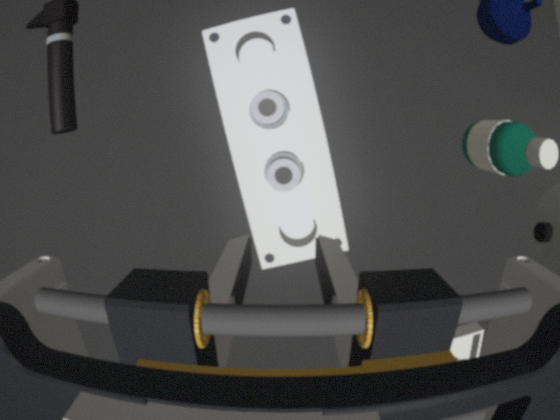

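Two couplers are home, with tops at (268,107) and (284,175). Fetch the third.

Emit:
send_rows(moves="0.2 0.001 -0.006 0.015 0; 0.2 0.002 -0.006 0.028 0; 0.2 0.002 -0.006 0.030 0; 0.2 0.002 0 0.032 0; 0.2 0.002 0 0.032 0; 0.2 0.002 0 0.032 0; 0.2 0.002 0 0.032 0; 0.2 0.002 0 0.032 0; 0.2 0.002 0 0.032 0; 0.2 0.002 0 0.032 0")

```text
time: 56.87
tool_pos: [0.559, -0.1014, 0.1248]
ee_rot: [-1.571, -0.001, 0.054]
wrist_force: [0.3, 0.8, 0.6]
width: 0.0377
```

Emit:
send_rows(moves="0.2 0.002 0 0.032 0; 0.2 0.002 0 0.030 0; 0.2 0.002 0 0.015 0; 0.2 0.001 0 0.005 0; 0.2 0 0 0 0; 0.2 0 0 0 0; 0.2 0 0 0 0; 0.2 0 0 0 0; 0.2 0 0 0 0; 0.2 0 0 0 0")

```text
time: 57.7
tool_pos: [0.5621, -0.0226, 0.1239]
ee_rot: [-1.571, 0.0, 0.052]
wrist_force: [0.4, -0.6, 0.0]
width: 0.0376
```

```bash
python3 - <<'E'
from rack import *
s=snap("wrist","y_w")
for c in [(.5605,.005)]: print(circ(s,c,.011,.064,-1)[:3])
plan([0.5607,0.005,0.1],93,1)
E
```

```text
(array([0.56037924, 0.00499146]), np.int64(72), np.float64(0.0005149847045909043))
tcp [ 0.5621 -0.0224  0.1239] psi 93.01 w 0.0375 F [ 1.  -0.5 -0. ] j [-0.14  0.16  1.5  -0.    1.49 -0.19] t 57.8
G 0.0000 0.0239 0.0274 0.01
```

View pics/y_w.png

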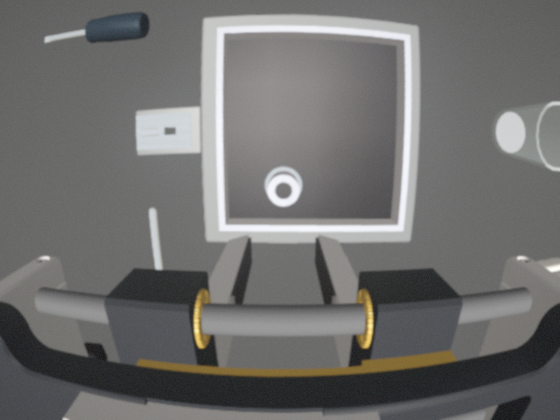

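Emit:
send_rows(moves="0.2 0 0 0.008 0; 0.2 0 0 0.012 0; 0.2 0 0.008 0.007 0; 0.2 0 0.010 0 0; 0.2 0 0.010 0 0; 0.2 0 0.010 0 0; 0.2 0 0.010 0 0; 0.2 0 0.010 0 0; 0.2 0 0.004 0 0; 0.2 0 0 0 0")

```text
time: 58.58
tool_pos: [0.5595, 0.0051, 0.0599]
ee_rot: [-1.57, 0.004, 0.053]
wrist_force: [0.6, -0.5, -0.5]
width: 0.0377
```

Emit:
send_rows(moves="0.2 0 0 0 0; 0.2 0 0 0 0; 0.2 0 0 0 0; 0.2 0 0 0 0; 0.2 0 0 0 0; 0.2 0 0 0 0; 0.2 0 0 0 0; 0.2 0 0 0 0; 0.2 0 0 0 0; 0.2 0 0 0 0")

```text
time: 59.42
tool_pos: [0.5607, 0.0053, 0.062]
ee_rot: [-1.571, -0.0, 0.054]
wrist_force: [-0.7, -0.2, -0.7]
width: 0.0372
```

```bash
python3 - <<'E'
from h import *
plan([0.5608,0.005,0.062],93,1)
E
```

```text
tcp [0.5607 0.0053 0.062 ] psi 93.07 w 0.0372 F [-0.7 -0.2 -0.7] j [-0.09  0.2   1.57 -0.    1.37 -0.15] t 59.4
G 0.0001 -0.0000 -0.0003 0.07
```

Emit:
send_rows(moves="0.3 0 0 -0.0003 0; 0.4 0 0 0 0; 0.5 0 0 0 0; 1 0 0 0 0; 1 0 0 0 0; 1 0 0 0 0; 1 0 0 0 0; 1 0 0 0 0; 1 0 0 0 0; 1 0 0 0 0")

```text
time: 60.25
tool_pos: [0.5607, 0.0049, 0.062]
ee_rot: [-1.571, -0.0, 0.054]
wrist_force: [0.1, -0.3, 0.0]
width: 0.0214
```

Emit:
send_rows(moves="1 0 -0.006 0 0; 1 0 -0.012 0 0; 1 0 -0.014 0 0; 1 0 -0.014 0 0; 1 0 -0.012 -0.005 0; 1 -0.001 -0.004 -0.015 0; 1 -0.002 0 -0.025 0; 1 -0.002 0 -0.028 0; 1 -0.002 0 -0.028 0; 1 -0.002 0 -0.028 0")

```text
time: 61.08
tool_pos: [0.5586, -0.1258, 0.1251]
ee_rot: [-1.571, -0.001, 0.054]
wrist_force: [0.2, -0.1, -1.3]
width: 0.0215
```

```bash
python3 - <<'E'
from h import *
plan([0.5287,-0.2737,0.12],93,6)
E
```

```text
tcp [ 0.5586 -0.1258  0.1251] psi 93.1 w 0.0215 F [ 0.2 -0.1 -1.3] j [-0.32  0.18  1.47 -0.    1.49 -0.37] t 61.1
G -0.0063 0.0008 -0.0243 0.02; G -0.0063 0.0008 -0.0243 0.02; G -0.0063 0.0008 -0.0243 0.02; G -0.0063 0.0008 -0.0243 0.02; G -0.0063 0.0008 -0.0244 0.02; G -0.0063 0.0008 -0.0244 0.02
```

Emit:
send_rows(moves="1 -0.007 0 -0.028 0; 1 -0.007 0 -0.028 0; 1 -0.007 0 -0.028 0; 1 -0.007 0 -0.028 0; 1 -0.006 0 -0.020 0; 1 -0.004 0 -0.010 0; 1 0 0 -0.002 0; 1 0 0 0 0; 1 0 0 0 0; 1 0 0 0 0")

```text
time: 61.92
tool_pos: [0.5288, -0.2688, 0.1241]
ee_rot: [-1.57, -0.0, 0.055]
wrist_force: [0.3, 0.3, -1.6]
width: 0.0213
```

```bash
python3 - <<'E'
from h import *
imaging.snapshot("top")
plan([0.5287,-0.2737,0.078],93,4)
E
```

```text
tcp [ 0.5288 -0.2688  0.1241] psi 93.18 w 0.0214 F [-0.8 -0.1 -1.5] j [-0.57  0.22  1.42  0.    1.5  -0.62] t 62.0
G -0.0001 0.0115 -0.0012 0.04; G -0.0001 0.0115 -0.0012 0.04; G -0.0001 0.0115 -0.0012 0.04; G -0.0001 0.0115 -0.0012 0.04
```

Emit:
send_rows(moves="1 0 0.010 -0.002 0; 1 0 0.012 -0.0015 0; 1 0 0.012 -0.0015 0; 1 0 0.010 0 0; 1 0 0.002 0 0; 1 0 0 0 0; 1 0 0 0 0; 1 0 0 0 0; 1 0 0 0 0; 1 0 0 0 0")

```text
time: 62.8
tool_pos: [0.5291, -0.2754, 0.0788]
ee_rot: [-1.572, -0.001, 0.054]
wrist_force: [-1.1, -0.4, -0.8]
width: 0.0214
```

```bash
python3 - <<'E'
from h import *
imaging.snapshot("top")
plan([0.5287,-0.2737,0.078],93,1)
E
```

```text
tcp [ 0.529  -0.2754  0.0787] psi 93.07 w 0.0213 F [-0.5  0.6 -2.2] j [-0.58  0.26  1.47 -0.    1.42 -0.63] t 62.9
G -0.0002 0.0007 0.0017 0.07
```

Emit:
send_rows(moves="1 -0.0002 0 0.0016 0; 1 0 0 0 0; 1 0 0.001 0 0; 1 0 0.001 0 0; 1 0 0.001 0 0; 1 0 0.001 0 0; 1 0 0.001 0 0; 1 0 0.001 0 0; 1 0 0.001 0 0; 1 0 0.001 0 0")

```text
time: 63.68
tool_pos: [0.5286, -0.2737, 0.0701]
ee_rot: [-1.571, -0.001, 0.054]
wrist_force: [-0.3, 0.1, -1.2]
width: 0.0214
```

Emit:
send_rows(moves="1 0 0.001 0 0; 1 0 0.001 0 0; 1 0 0.002 0 0; 1 0 0.002 0 0; 1 0 0.002 0 0; 1 0 0.002 0 0; 1 0 0.002 0 0; 1 0 0.002 0 0; 1 0 0.002 0 0; 1 0 0.001 0 0")

```text
time: 64.52
tool_pos: [0.5286, -0.2737, 0.0531]
ee_rot: [-1.571, -0.001, 0.054]
wrist_force: [0.2, 0.0, 2.8]
width: 0.0213
```

Emit:
send_rows(moves="1 0 0.001 0 0; 1 0 0.001 0 0; 1 0 0.001 0 0; 1 0 0.001 0 0; 1 0 0.001 0 0; 1 0 0.001 0 0; 1 0 0 0 0; 1 0 0 0 0; 1 0 0 0 0; 1 0 0 0 0")

```text
time: 65.35
tool_pos: [0.5287, -0.2739, 0.0518]
ee_rot: [-1.572, -0.002, 0.054]
wrist_force: [-5.9, 3.8, 19.8]
width: 0.0213
```

Home with 20 N. Release and check.

Emit:
send_rows(moves="1 0 -0.004 0 0; 0.5 0 0 0 0; 0.3 0 0 0 0; 0.2 0 0 0 0; 0.2 0 0 0 0; 0.2 0 -0.005 0 0; 0.2 0 -0.010 0 0; 0.2 0 -0.015 0 0; 0.2 0 -0.015 -0.010 0; 0.2 0 -0.015 -0.015 0")

```text
time: 66.18
tool_pos: [0.5299, -0.2977, 0.1123]
ee_rot: [-1.57, -0.0, 0.055]
wrist_force: [0.1, 0.6, 0.6]
width: 0.0379
```

Emit:
send_rows(moves="0.2 0 -0.015 -0.020 0; 0.2 0 -0.010 -0.025 0; 0.2 0 0 -0.025 0; 0.2 0 0 -0.020 0; 0.2 0 0 -0.010 0; 0.2 0 0 0 0; 0.2 0 0 0 0; 0.2 0 0 0 0; 0.2 0 0 0 0; 0.2 0 0 0 0")

```text
time: 67.02
tool_pos: [0.5353, -0.3972, 0.1361]
ee_rot: [-1.571, 0.0, 0.055]
wrist_force: [0.0, 0.9, -1.0]
width: 0.0379
```

```bash
python3 - <<'E'
from rack import *
s=snap("wrist","z_w")
for c in [(.5547,-.3619),(.5417,-.3178),(.5287,-.2737)]:print(circ(s,c,.011,.054,-1)[:3])
t=snap("top","z_t")
plan([0.5826,0.047,0.2],93,12)
E
```

```text
(array([ 0.55433315, -0.36187434]), np.int64(43), np.float64(0.0002749208500112726))
(array([ 0.54133875, -0.31788091]), np.int64(72), np.float64(0.0002571511505735201))
(array([ 0.52825689, -0.27355195]), np.int64(39), np.float64(0.00025017768176479677))
tcp [ 0.5352 -0.3975  0.1362] psi 93.13 w 0.0371 F [-0.5  0.7  0.2] j [-0.72  0.38  1.2   0.    1.57 -0.78] t 67.1
G 0.0060 -0.0053 0.0368 0.01; G 0.0060 -0.0053 0.0368 0.01; G 0.0060 -0.0053 0.0368 0.01; G 0.0059 -0.0053 0.0368 0.01; G 0.0059 -0.0053 0.0368 0.01; G 0.0059 -0.0053 0.0368 0.01; G 0.0059 -0.0053 0.0368 0.01; G 0.0059 -0.0053 0.0368 0.01; G 0.0059 -0.0053 0.0368 0.01; G 0.0059 -0.0053 0.0368 0.01; G 0.0059 -0.0053 0.0368 0.01; G 0.0059 -0.0053 0.0368 0.01
```

View pics/z_w.png

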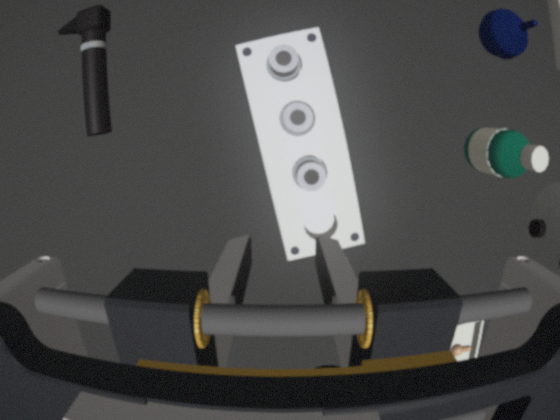

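View pics/z_t.png

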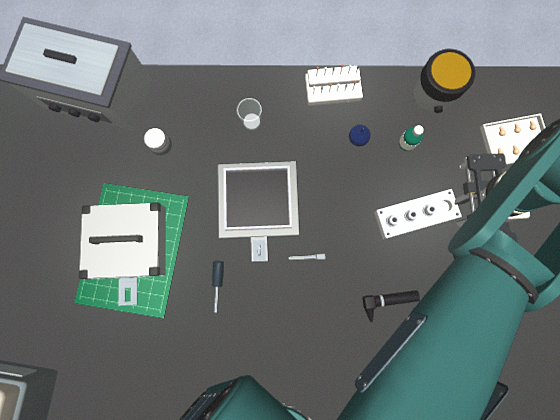

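```bash
python3 - <<'E'
from h import *
plan([0.4752,0.3634,0.17],93,25)
E
```

```text
tcp [ 0.5352 -0.3975  0.1362] psi 93.13 w 0.0371 F [-0.5  0.7  0.2] j [-0.72  0.38  1.2   0.    1.57 -0.78] t 67.1
G -0.0007 -0.0014 0.0305 0.01; G -0.0007 -0.0014 0.0305 0.01; G -0.0007 -0.0014 0.0305 0.01; G -0.0007 -0.0014 0.0305 0.01; G -0.0007 -0.0014 0.0305 0.01; G -0.0007 -0.0014 0.0305 0.01; G -0.0008 -0.0014 0.0305 0.01; G -0.0008 -0.0014 0.0305 0.01; G -0.0008 -0.0014 0.0305 0.01; G -0.0008 -0.0014 0.0305 0.01; G -0.0008 -0.0014 0.0305 0.01; G -0.0008 -0.0014 0.0305 0.01; G -0.0008 -0.0014 0.0305 0.01; G -0.0008 -0.0014 0.0305 0.01; G -0.0008 -0.0014 0.0305 0.01; G -0.0008 -0.0014 0.0305 0.01; G -0.0008 -0.0014 0.0305 0.01; G -0.0008 -0.0014 0.0305 0.01; G -0.0008 -0.0014 0.0305 0.01; G -0.0008 -0.0014 0.0305 0.01; G -0.0008 -0.0014 0.0305 0.01; G -0.0008 -0.0014 0.0305 0.01; G -0.0008 -0.0014 0.0305 0.01; G -0.0008 -0.0014 0.0305 0.01; G -0.0008 -0.0014 0.0305 0.01
```

Emit:
send_rows(moves="0.1 -0.001 -0.006 0.015 0; 0.1 -0.001 -0.006 0.030 0; 0.1 -0.001 -0.006 0.032 0; 0.1 -0.001 -0.006 0.032 0; 0.1 -0.001 -0.006 0.032 0; 0.1 -0.001 -0.006 0.032 0; 0.1 -0.001 0 0.032 0; 0.1 -0.001 0 0.032 0; 0.1 -0.001 0 0.032 0; 0.1 -0.001 0 0.032 0")

```text
time: 67.95
tool_pos: [0.5085, -0.0965, 0.1723]
ee_rot: [-1.571, -0.001, 0.054]
wrist_force: [1.1, -0.8, -0.2]
width: 0.0424
```

Emit:
send_rows(moves="0.1 -0.001 0 0.032 0; 0.1 -0.001 0 0.032 0; 0.1 -0.001 0 0.032 0; 0.1 -0.001 0 0.032 0; 0.1 -0.001 0 0.032 0; 0.1 -0.001 0 0.032 0; 0.1 -0.001 0 0.032 0; 0.1 -0.001 0 0.032 0; 0.1 -0.001 0 0.032 0; 0.1 -0.001 0 0.032 0")

```text
time: 68.78
tool_pos: [0.4811, 0.2224, 0.1723]
ee_rot: [-1.571, -0.001, 0.054]
wrist_force: [0.2, 0.1, 1.2]
width: 0.0422
```

Emit:
send_rows(moves="0.1 0 0 0.032 0; 0.1 0 0 0.032 0; 0.1 0 0 0.032 0; 0.1 0 0 0.020 0; 0.1 0 0 0.010 0; 0.1 0 0 0 0; 0.1 0 0 0 0; 0.1 0 0 0 0; 0.1 0 0 0 0; 0.1 0 0 0 0")

```text
time: 69.62
tool_pos: [0.4754, 0.3453, 0.1722]
ee_rot: [-1.571, -0.0, 0.052]
wrist_force: [-0.3, 0.7, 0.7]
width: 0.0422
```

```bash
python3 - <<'E'
from h import *
s=snap("wrist","A_w")
plan([0.4752,0.3634,0.0903],93,6)
print(proj(s,[0.4752,0.3634,.093],1))
l=imaging.landmark_of(s,"cover_handle");print([(np.round(x['centre'],1),round(x['conf'],2),at(s,x['centre'],.086,1).round(4)) for x in l[:5]])
E
```

```text
tcp [0.4754 0.3454 0.1722] psi 92.98 w 0.0423 F [-0.1  0.1 -0.8] j [ 0.53  0.19  1.36 -0.    1.59  0.48] t 69.7
G 0.0001 0.0136 0.0030 -0.00; G 0.0001 0.0136 0.0030 -0.00; G 0.0001 0.0136 0.0030 -0.00; G 0.0001 0.0136 0.0030 -0.00; G 0.0001 0.0136 0.0030 -0.00; G 0.0001 0.0136 0.0030 -0.00
[284.31892535 198.10105475]
[(array([282.4, 193.2]), 0.83, array([0.4736, 0.3657, 0.086 ]))]
```

View pics/A_w.png

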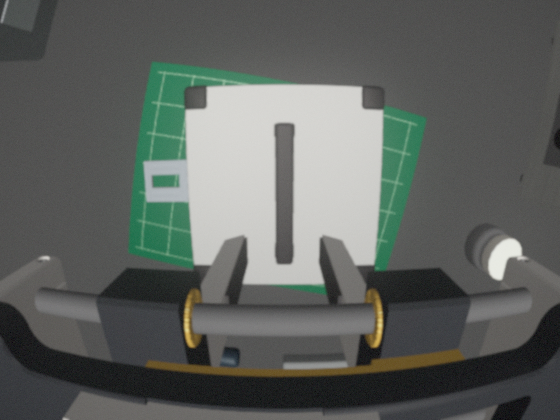

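Emit:
send_rows(moves="0.1 0 0.010 0.005 0; 0.1 0 0.010 0.008 0; 0.1 0 0.014 0.005 0; 0.1 0 0.014 0 0; 0.1 0 0.014 0 0; 0.1 0 0.012 0 0; 0.1 0 0.007 0 0; 0.1 0 0 0 0; 0.1 0 0 0 0; 0.1 0 0 0 0")

```text
time: 70.55
tool_pos: [0.4746, 0.3648, 0.0917]
ee_rot: [-1.57, -0.001, 0.054]
wrist_force: [0.5, 0.4, 0.1]
width: 0.0425
```

```bash
python3 - <<'E'
from h import *
imaging.snapshot("top")
plan([0.4752,0.3634,0.0903],93.07,1)
E
```

```text
tcp [0.4747 0.3649 0.0921] psi 93.07 w 0.0424 F [-0.3 -0.6  0.2] j [ 0.56  0.25  1.45 -0.    1.44  0.51] t 70.6
G 0.0004 0.0018 -0.0015 -0.00
```

Emit:
send_rows(moves="0.2 0.0004 0.0015 -0.0015 0; 0.4 0 0 0 0; 0.5 0 0 0 0; 0.6 0 0 0 0; 1 0 0 0 0; 1 0 0 0 0; 1 0 0 0 0; 1 0 0 0 0; 1 0 0 0 0; 1 0 0 0 0")

```text
time: 71.43
tool_pos: [0.4749, 0.363, 0.0897]
ee_rot: [-1.571, -0.001, 0.054]
wrist_force: [0.5, -0.1, 0.5]
width: 0.0131
```

Emit:
send_rows(moves="1 0 0 0 0; 1 0 0 0 0; 1 0 0 0 0; 1 0 0 0 0; 1 0 0 0 0; 1 0 0 0 0; 1 0 0 0 0; 1 0 0 0 0; 1 0 0 0 0; 1 0 0 0 0")

```text
time: 72.27
tool_pos: [0.4748, 0.363, 0.0896]
ee_rot: [-1.571, -0.001, 0.054]
wrist_force: [2.1, -1.2, 1.3]
width: 0.0139
```

```bash
python3 - <<'E'
from h import *
plan([0.4752,0.3634,0.0903],93.07,1)
E
```

```text
tcp [0.4748 0.363  0.0896] psi 93.07 w 0.0139 F [ 2.1 -1.2  1.3] j [ 0.56  0.25  1.45 -0.    1.44  0.5 ] t 72.3
G 0.0004 -0.0007 0.0004 -0.00
```

Emit:
send_rows(moves="1 0 -0.004 0 0; 1 0 -0.006 0 0; 1 0 -0.010 0 0; 1 0 -0.012 0 0; 1 0 -0.014 0 0; 1 0 -0.016 0 0; 1 0 -0.018 0 0; 1 0 -0.018 0 0; 1 0 -0.014 0 0; 1 0 -0.004 0 0")

```text
time: 73.1
tool_pos: [0.4755, 0.3638, 0.2099]
ee_rot: [-1.568, -0.005, 0.054]
wrist_force: [-0.3, -0.8, -4.0]
width: 0.0137
```

```bash
python3 - <<'E'
from h import *
plan([0.5826,0.0466,0.2],93.07,16)
E
```

```text
tcp [0.4755 0.3638 0.2099] psi 93.09 w 0.0137 F [-0.3 -0.8 -4. ] j [0.56 0.19 1.28 0.   1.66 0.5 ] t 73.1
G 0.0056 0.0006 -0.0202 0.00; G 0.0056 0.0006 -0.0202 0.00; G 0.0056 0.0006 -0.0202 0.00; G 0.0056 0.0006 -0.0202 0.00; G 0.0056 0.0006 -0.0202 0.00; G 0.0056 0.0006 -0.0202 0.00; G 0.0056 0.0006 -0.0202 0.00; G 0.0056 0.0006 -0.0202 0.00; G 0.0056 0.0006 -0.0202 0.00; G 0.0056 0.0006 -0.0202 0.00; G 0.0056 0.0006 -0.0202 0.00; G 0.0056 0.0006 -0.0202 0.00; G 0.0056 0.0006 -0.0202 0.00; G 0.0056 0.0006 -0.0202 0.00; G 0.0056 0.0006 -0.0202 0.00; G 0.0056 0.0006 -0.0202 0.00
```

Emit:
send_rows(moves="1 0.003 0 -0.010 0; 1 0.005 0 -0.018 0; 1 0.0055 0 -0.020 0; 1 0.0055 0 -0.020 0; 1 0.0055 0 -0.020 0; 1 0.0055 0 -0.020 0; 1 0.0055 0 -0.020 0; 1 0.0055 0 -0.020 0; 1 0.0055 0 -0.020 0; 1 0.0055 0 -0.020 0")

```text
time: 73.93
tool_pos: [0.536, 0.1761, 0.2039]
ee_rot: [-1.572, 0.003, 0.053]
wrist_force: [-0.3, -0.3, -4.8]
width: 0.0135
```

Emit:
send_rows(moves="1 0.0055 0 -0.020 0; 1 0.0055 0 -0.020 0; 1 0.0055 0 -0.020 0; 1 0.0055 0 -0.020 0; 1 0.0055 0 -0.020 0; 1 0.0055 0 -0.020 0; 1 0.005 0 -0.015 0; 1 0 0 0 0; 1 0 0 0 0; 1 0 0 0 0")

```text
time: 74.77
tool_pos: [0.581, 0.0454, 0.2045]
ee_rot: [-1.57, 0.002, 0.054]
wrist_force: [-0.3, -0.7, -5.0]
width: 0.0139
```

```bash
python3 - <<'E'
from h import *
imaging.snapshot("top")
s=snap("wrist","B_w")
plan([0.5826,0.0466,0.17],93.07,3)
E
```

```text
tcp [0.5812 0.046  0.205 ] psi 93.13 w 0.0136 F [ 0.3 -1.1 -5.6] j [-0.02  0.17  1.32  0.    1.66 -0.07] t 74.9
G 0.0005 0.0117 0.0002 0.02; G 0.0005 0.0117 0.0002 0.02; G 0.0005 0.0117 0.0002 0.02
```

View pics/B_w.png

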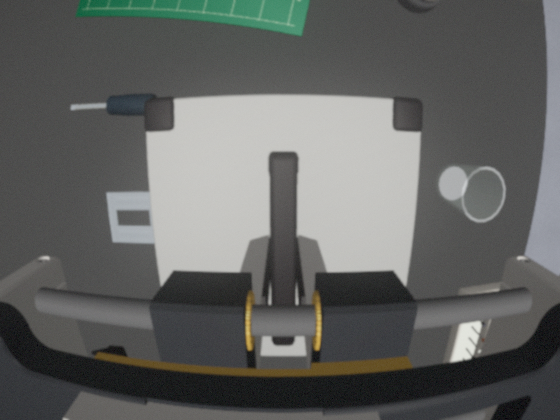

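Emit:
send_rows(moves="1 0.0008 0.008 0.0003 0; 1 0.0007 0.010 0.0003 0; 1 0 0.010 0 0; 1 0 0.010 0 0; 1 0 0.006 0 0; 1 0 0.003 0 0; 1 0 0 0 0; 1 0 0 0 0; 1 0 0 0 0; 1 0 0 0 0")

```text
time: 75.7
tool_pos: [0.5837, 0.0459, 0.1594]
ee_rot: [-1.571, -0.002, 0.054]
wrist_force: [-0.9, -0.3, -4.5]
width: 0.0135
```

```bash
python3 - <<'E'
from h import *
imaging.snapshot("top")
plan([0.5826,0.0466,0.1076],93.07,5)
E
```

```text
tcp [0.5836 0.0459 0.1593] psi 93.07 w 0.0137 F [-0.1 -0.1 -4.3] j [-0.02  0.19  1.39 -0.    1.56 -0.07] t 75.8
G -0.0002 0.0103 0.0002 -0.00; G -0.0002 0.0103 0.0002 -0.00; G -0.0002 0.0103 0.0002 -0.00; G -0.0002 0.0103 0.0002 -0.00; G -0.0002 0.0103 0.0002 -0.00
```

Emit:
send_rows(moves="1 -0.0005 0.004 0.0005 0; 1 -0.0005 0.006 0.0003 0; 1 0 0.006 0 0; 1 0 0.006 0 0; 1 0 0.006 0 0; 1 0 0.006 0 0; 1 0 0.005 0 0; 1 0 0.004 0 0; 1 0 0.003 0 0; 1 0 0 0 0")

```text
time: 76.58
tool_pos: [0.5817, 0.0467, 0.1115]
ee_rot: [-1.571, 0.002, 0.054]
wrist_force: [-1.0, -0.1, -4.3]
width: 0.0137
```

Emit:
send_rows(moves="1 0 0.001 0 0; 1 0 0.001 0 0; 1 0 0.001 0 0; 1 0 0.001 0 0; 1 0 0 0 0; 1 0 0 0 0; 1 0 0 0 0; 1 0 0 0 0; 1 0 0 0 0; 1 0 0 0 0")

```text
time: 77.42
tool_pos: [0.5822, 0.0467, 0.1085]
ee_rot: [-1.571, -0.0, 0.054]
wrist_force: [0.8, -0.5, -3.7]
width: 0.0141
```

Emit:
send_rows(moves="1 0 0.001 0 0; 1 0 0.001 0 0; 1 0 0.0005 0 0; 1 0 0 0 0; 1 0 0 0 0; 1 0 0 0 0; 1 0 0 0 0; 1 0 0 0 0; 1 0 0 0 0; 1 0 0 0 0")

```text
time: 78.25
tool_pos: [0.5824, 0.0466, 0.1076]
ee_rot: [-1.571, -0.001, 0.054]
wrist_force: [-3.7, 0.2, 5.9]
width: 0.0135
```

Emit:
send_rows(moves="0.6 0 0 0 0; 0.6 0 0 0 0; 0.6 0 0 0 0; 0.4 0 0 0 0; 0.4 0 0 0 0; 0.4 0 0 0 0; 0.4 0 -0.005 0 0; 0.4 0 -0.010 0 0; 0.4 0 -0.015 0 0; 0.4 0 -0.020 0 0")

```text
time: 79.08
tool_pos: [0.5815, 0.0467, 0.1559]
ee_rot: [-1.571, 0.002, 0.054]
wrist_force: [0.2, -0.1, 0.1]
width: 0.0279
```

```bash
python3 - <<'E'
from h import *
plan([0.444,-0.14,0.16],93,9)
s=snap("scene","C_s")
cv2.imwrite("pics/C_c.png",cv2.resize(s["image"][140:260,220:380,::-1],None,fx=4.5,fy=4.5,interpolation=3))
E
```

```text
tcp [0.5815 0.0467 0.1559] psi 93.07 w 0.0279 F [ 0.2 -0.1  0.1] j [-0.02  0.19  1.4  -0.    1.56 -0.07] t 79.1
G -0.0164 -0.0005 -0.0199 0.01; G -0.0164 -0.0005 -0.0199 0.01; G -0.0164 -0.0005 -0.0199 0.01; G -0.0164 -0.0005 -0.0199 0.01; G -0.0164 -0.0005 -0.0199 0.01; G -0.0164 -0.0005 -0.0199 0.01; G -0.0163 -0.0005 -0.0199 0.01; G -0.0163 -0.0005 -0.0199 0.01; G -0.0163 -0.0005 -0.0199 0.01
```

View pics/C_c.png

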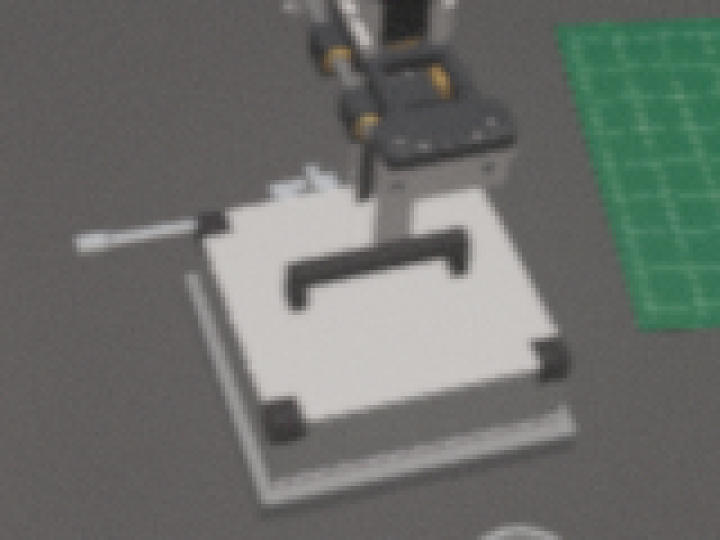

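Cover is seated. Rise a little and go to the pin's view position.

Emit:
send_rows(moves="0.4 -0.008 -0.010 -0.010 0; 0.4 -0.016 0 -0.020 0; 0.4 -0.016 0 -0.020 0; 0.4 -0.016 0 -0.020 0; 0.4 -0.016 0 -0.020 0; 0.4 -0.016 0 -0.020 0; 0.4 -0.016 0 -0.020 0; 0.4 -0.016 0 -0.020 0; 0.4 -0.016 0 -0.020 0; 0.4 -0.010 0 -0.010 0")

```text
time: 79.97
tool_pos: [0.4438, -0.143, 0.1659]
ee_rot: [-1.572, 0.001, 0.051]
wrist_force: [-0.8, 0.4, 0.5]
width: 0.0285
```

Emit:
send_rows(moves="0.4 0 0.008 0 0; 0.4 0 0.012 0 0; 0.4 0 0.012 0 0; 0.4 0 0.012 0 0; 0.4 0 0.012 0 0; 0.4 0 0.008 0 0; 0.4 0 0 0 0; 0.4 0 0 0 0; 0.4 0 0 0 0; 0.4 0 0 0 0")

```text
time: 80.8
tool_pos: [0.4467, -0.141, 0.1027]
ee_rot: [-1.572, -0.001, 0.054]
wrist_force: [0.2, -0.3, 0.1]
width: 0.0282
```

```bash
python3 - <<'E'
from h import *
s=snap("wrist","D_w")
plan([0.444,-0.11,0.021],93,9)
for n in ["staple","pin_knob","pin_tip"]:
    l=imaging.landmark_of(s,n);print(n,[(np.round(x['centre'],1),round(x['conf'],2),at(s,x['centre'],{"staple":.028}.get(n,.006),1).round(4)) for x in l[:3]])
cv2.imwrite("pics/D_c.png",cv2.resize(s["image"][70:270,210:370,::-1],None,fx=3,fy=3,interpolation=3))
E
```

```text
tcp [ 0.4467 -0.141   0.1028] psi 93.09 w 0.028 F [-0.3 -0.  -0.4] j [-0.43 -0.04  1.74 -0.    1.43 -0.48] t 80.8
G -0.0001 0.0091 0.0035 0.01; G -0.0001 0.0091 0.0035 0.01; G -0.0001 0.0091 0.0035 0.01; G -0.0001 0.0091 0.0035 0.01; G -0.0001 0.0091 0.0035 0.01; G -0.0001 0.0091 0.0035 0.01; G -0.0001 0.0091 0.0035 0.01; G -0.0001 0.0091 0.0035 0.01; G -0.0001 0.0091 0.0035 0.01
staple [(array([286.2, 167.2]), 0.38, array([ 0.4465, -0.0989,  0.028 ]))]
pin_knob [(array([282.1, 170.3]), 0.95, array([ 0.4438, -0.1041,  0.006 ]))]
pin_tip [(array([281.6,  75.3]), 0.68, array([ 0.4393, -0.0286,  0.006 ]))]
```

View pics/D_w.png

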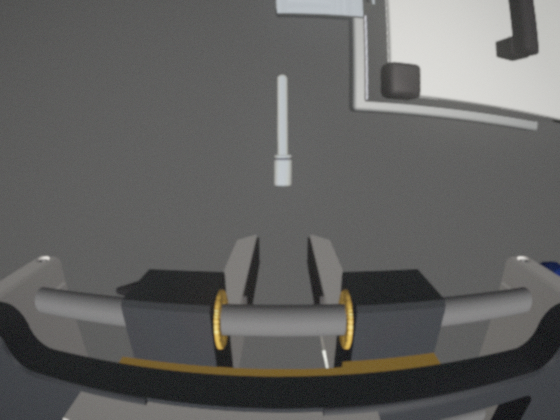

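View pics/D_c.png

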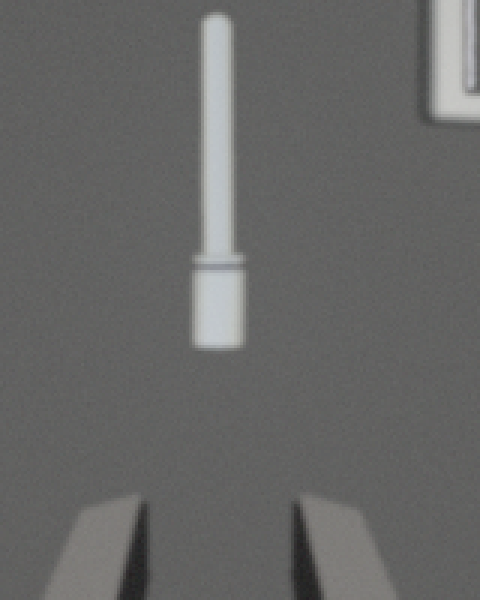

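Emit:
send_rows(moves="0.4 -0.0005 0.005 0.006 0; 0.4 0 0.008 0.010 0; 0.4 0 0.008 0.010 0; 0.4 0 0.010 0.008 0; 0.4 0 0.012 0.003 0; 0.4 0 0.012 0 0; 0.4 0 0.012 0 0; 0.4 0 0.007 0 0; 0.4 0 0.002 0 0; 0.4 0 0 0 0")

```text
time: 81.83
tool_pos: [0.4428, -0.1033, 0.0249]
ee_rot: [-1.57, 0.002, 0.054]
wrist_force: [-0.0, 0.7, -0.8]
width: 0.0282
```

```bash
python3 - <<'E'
from h import *
s=snap("wrist","E_w")
plan([0.4442,-0.1043,0.0205],93.07,1)
E
```

```text
tcp [ 0.4434 -0.1036  0.0257] psi 93.09 w 0.0282 F [0.6 0.7 0.1] j [-0.35  0.01  1.86 -0.    1.27 -0.41] t 81.9
G 0.0008 0.0052 -0.0007 0.02
```

View pics/E_w.png

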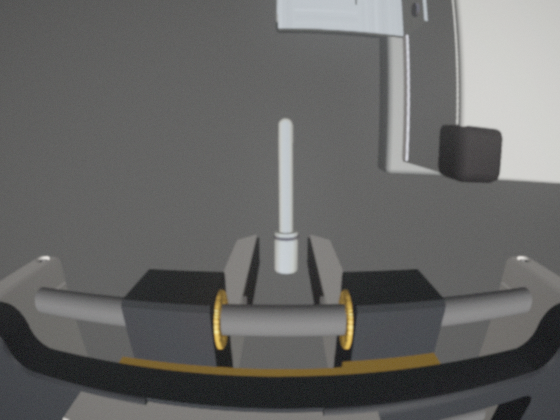

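Straddling the knob; lower 4.5 mm more and close.

Emit:
send_rows(moves="0.4 0.0008 0.0015 -0.0007 0; 0.4 0 0.0015 0 0; 0.4 0 0.0015 0 0; 0.4 0 0 0 0; 0.4 0 0 0 0; 0.6 0 0 0 0; 0.7 0 0 0 0; 1 0 0 0 0; 1 0 0 0 0; 1 0 0 0 0")

```text
time: 82.72
tool_pos: [0.4444, -0.1047, 0.0216]
ee_rot: [-1.571, -0.0, 0.054]
wrist_force: [1.2, -0.0, -0.4]
width: 0.012
```

Emit:
send_rows(moves="1 0 0 0 0; 1 0 0 0 0; 1 0 0 0 0; 1 0 0 0 0; 1 0 0 0 0; 1 0 -0.005 0 0; 1 0 -0.006 0 0; 1 0 -0.006 0 0; 1 0 -0.006 0 0; 1 0 0 0 0")

```text
time: 83.55
tool_pos: [0.4456, -0.105, 0.0464]
ee_rot: [-1.572, -0.003, 0.054]
wrist_force: [0.2, 0.1, 0.5]
width: 0.0121
```

```bash
python3 - <<'E'
from h import *
s=snap("wrist","F_w");b=snap("scene","F_s")
cv2.imwrite("pics/F_c.png",cv2.resize(b["image"][140:260,220:380,::-1],None,fx=4.5,fy=4.5,interpolation=3))
plan([0.4585,-0.09,0.045],93.07,1)
for n in ["staple","pin_tip"]:
    l=imaging.landmark_of(s,n);print(n,[(np.round(x['centre'],1),round(x['conf'],2),at(s,x['centre'],{"staple":.028}.get(n,.03),1).round(4)) for x in l[:3]])
E
```

```text
tcp [ 0.4448 -0.1048  0.0451] psi 93.07 w 0.0124 F [ 0.3  0.4 -0.7] j [-0.36 -0.01  1.84 -0.    1.31 -0.41] t 83.7
G 0.0145 0.0001 0.0140 0.00
staple []
pin_tip [(array([282.3, 116.9]), 0.92, array([ 0.4409, -0.0289,  0.03  ]))]
```

View pics/F_w.png

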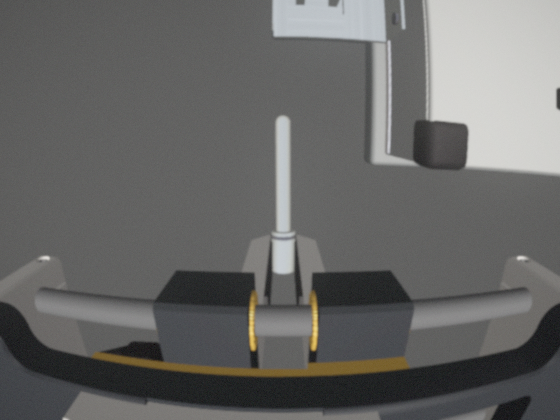

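View pics/F_c.png

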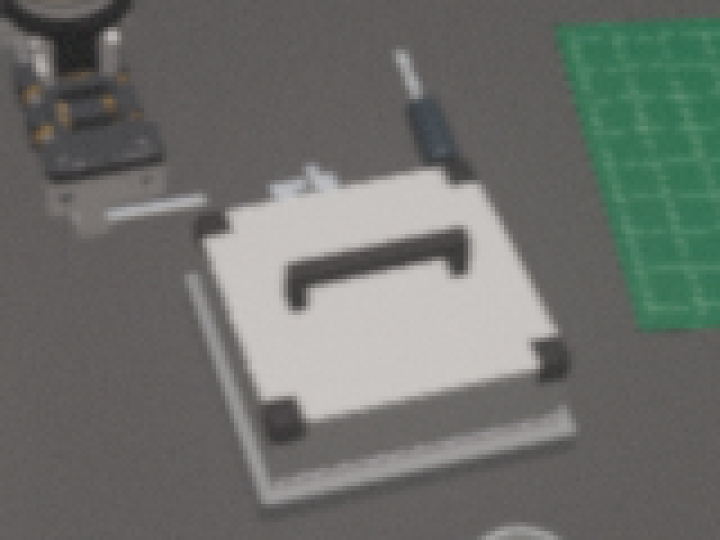

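Emit:
send_rows(moves="1 0.005 -0.001 0 0; 1 0.006 -0.001 0 0; 1 0.005 -0.001 0 0; 1 0.0035 0 0 0; 1 0 0 0.005 0; 1 0 0 0.005 0; 1 0 0 0 0; 1 0 0 0 0; 1 0 0 0 0; 1 0 0 0 0")

```text
time: 84.58
tool_pos: [0.4632, -0.0936, 0.0475]
ee_rot: [-1.571, 0.0, 0.054]
wrist_force: [0.3, 1.2, -0.3]
width: 0.0122
```

```bash
python3 - <<'E'
from h import *
s=snap("wrist","G_w");b=snap("scene","G_s")
plan([0.4588-0.0535*(-.095-.0013),-0.095,0.048],93.07,1)
E
```

```text
tcp [ 0.4632 -0.0937  0.0475] psi 93.06 w 0.012 F [ 0.4 -0.2  0.2] j [-0.32  0.02  1.8  -0.    1.32 -0.37] t 84.7
G 0.0006 -0.0005 -0.0013 -0.01
```

View pics/G_w.png

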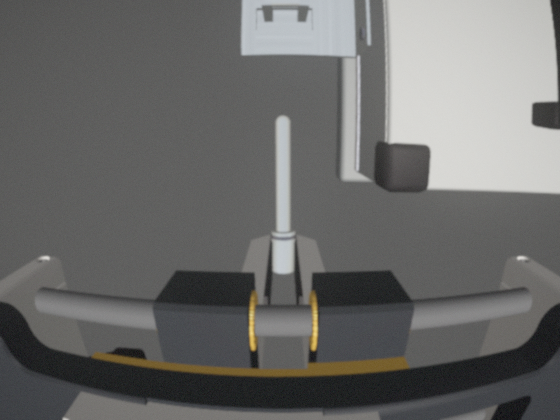

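Emit:
send_rows(moves="1 0.0006 0 0.004 0; 1 0 0 0.006 0; 1 0 0 0.008 0; 1 0 0 0.008 0; 1 0 0 0.008 0; 1 0 0 0.008 0; 1 0 0 0.006 0; 1 0 0 0 0; 1 0 0 0 0; 1 0 0 0 0")

```text
time: 85.52
tool_pos: [0.4614, -0.0457, 0.0475]
ee_rot: [-1.571, -0.0, 0.054]
wrist_force: [-0.1, -0.3, -0.6]
width: 0.0118
```

```bash
python3 - <<'E'
from h import *
s=snap("wrist","H_w");b=snap("scene","H_s")
cv2.imwrite("pics/H_c.png",cv2.resize(b["image"][150:220,240:340,::-1],None,fx=7,fy=7,interpolation=3))
plan([0.4588-0.0535*(-.03-.0013),-0.03,0.048],93.07,1)
E
```

```text
tcp [ 0.4614 -0.0459  0.0475] psi 93.05 w 0.0122 F [ 0.1 -1.  -0.8] j [-0.22  0.    1.82 -0.    1.32 -0.27] t 85.6
G -0.0001 -0.0005 0.0160 -0.02
```

View pics/H_w.png

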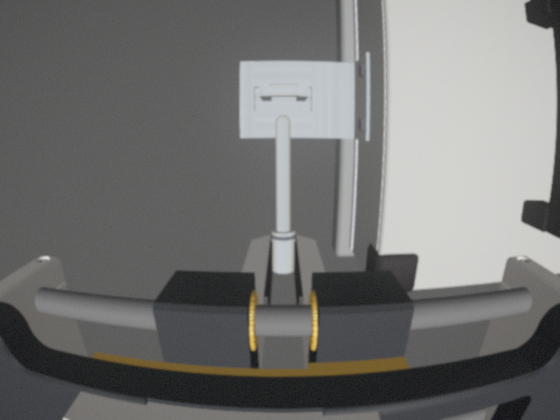

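View pics/H_c.png

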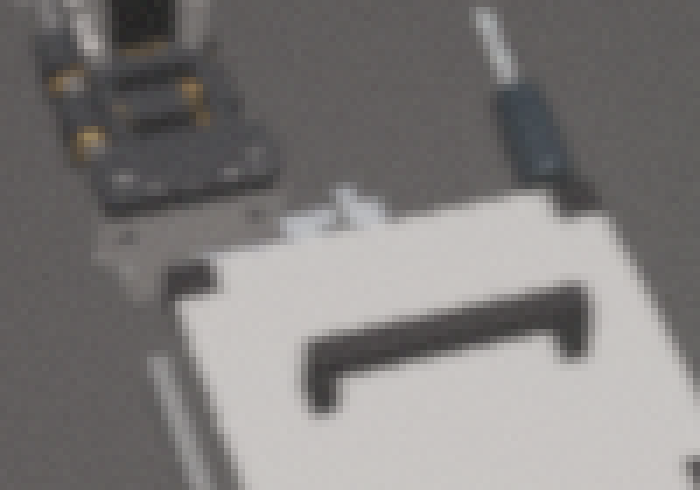

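Emit:
send_rows(moves="1 0 0 0.003 0; 1 0 0 0.003 0; 1 0 0 0.003 0; 1 0 0 0.003 0; 1 0 0 0.002 0; 1 0 0 0.002 0; 1 0 0 0.002 0; 1 0 0 0 0; 1 0 0 0 0; 1 0 0 0 0")

```text
time: 86.45
tool_pos: [0.4604, -0.0277, 0.0475]
ee_rot: [-1.571, -0.0, 0.054]
wrist_force: [-0.4, -0.6, -0.2]
width: 0.0123
```

```bash
python3 - <<'E'
from h import *
s=snap("wrist","I_w")
plan([0.4588-0.0535*(-.0-.0013),-0.0,0.048],93.07,1)
cv2.imwrite("pics/I_c.png",cv2.resize(s["image"][60:290,220:370,::-1],None,fx=4,fy=2.6,interpolation=3))
E
```

```text
tcp [ 0.4604 -0.0277  0.0475] psi 93.07 w 0.0121 F [-1.  -0.5 -0.3] j [-0.18 -0.    1.83 -0.    1.32 -0.24] t 86.5
G -0.0000 -0.0005 0.0278 0.00
```

View pics/I_c.png

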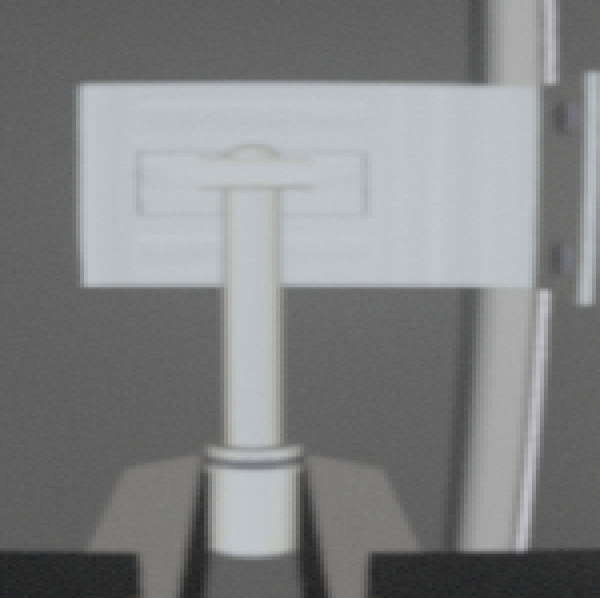

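Emit:
send_rows(moves="1 0 0 0.003 0; 1 0 0 0.004 0; 1 0 0 0.004 0; 1 0 0 0.004 0; 1 0 0 0.004 0; 1 0 0 0.004 0; 1 0 0 0.003 0; 1 0 0 0.002 0; 1 0 0 0 0; 1 0 0 0 0")

```text
time: 87.33
tool_pos: [0.4589, 0.0004, 0.0475]
ee_rot: [-1.571, -0.0, 0.054]
wrist_force: [-0.2, 0.0, 0.5]
width: 0.0125
```

```bash
python3 - <<'E'
from h import *
s=snap("wrist","J_w")
plan([0.4588,0.0013,0.043],93.07,1)
cv2.imwrite("pics/J_c.png",cv2.resize(s["image"][60:290,220:370,::-1],None,fx=4,fy=2.6,interpolation=3))
E
```

```text
tcp [4.589e-01 3.000e-04 4.750e-02] psi 93.08 w 0.012 F [-0.2 -0.9 -0.7] j [-0.12 -0.01  1.83 -0.    1.32 -0.18] t 87.4
G -0.0000 0.0045 0.0010 0.01
```

View pics/J_c.png

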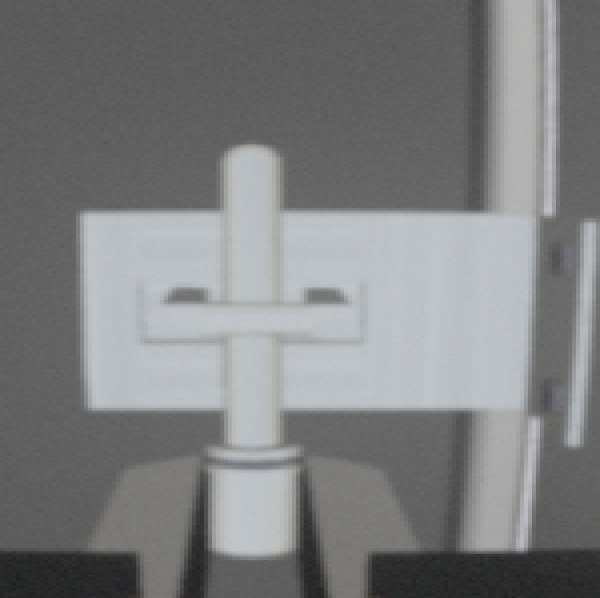

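Emit:
send_rows(moves="1 0 0 0.0015 0; 1 0 0 0.0015 0; 1 0 0.001 0 0; 1 0 0.001 0 0; 1 0 0.001 0 0; 1 0 0.001 0 0; 1 0 0 0 0; 1 0 0 0 0; 1 0 0 0 0; 1 0 0 0 0")

```text
time: 88.22
tool_pos: [0.4588, 0.0032, 0.0436]
ee_rot: [-1.571, -0.0, 0.054]
wrist_force: [-0.1, -1.0, 1.4]
width: 0.012
```

Emit:
send_rows(moves="1 0 0.0005 0 0; 1 0 0.0005 0 0; 1 0 0 0 0; 1 0 0 0 0; 0.8 0 0 0 0; 0.7 0 0 0 0; 0.6 0 0 0 0; 0.6 0 0 0 0; 0.5 0 0 0 0; 0.5 0 0 0 0")

```text
time: 89.05
tool_pos: [0.4585, 0.0034, 0.0422]
ee_rot: [-1.571, 0.0, 0.054]
wrist_force: [0.3, 0.1, -0.2]
width: 0.023
```

Emit:
send_rows(moves="0.4 0 0 0 0; 0.4 0 0 0 0; 0.4 0 0 0 0; 0.4 0 -0.005 0 0; 0.4 0 -0.008 0 0; 0.4 0 -0.010 0 0; 0.4 0 -0.015 0 0; 0.4 0 -0.015 0 0; 0.4 0 -0.015 0 0; 0.4 0 0 0 0")

```text
time: 89.88
tool_pos: [0.4614, 0.003, 0.1152]
ee_rot: [-1.572, -0.008, 0.054]
wrist_force: [-0.2, -0.2, -0.1]
width: 0.0283
```

```bash
python3 - <<'E'
from h import *
s=snap("wrist","K_w")
p,R,o=tool();print(p,o["time"],o["wrist_force"])
for n in ["staple","pin_knob","pin_tip","cover","cover_handle"]:
    l=imaging.landmark_of(s,n);print(n,[(np.round(x['centre'],1),round(x['conf'],2),at(s,x['centre'],{"cover":.02,"cover_handle":.104}.get(n,.028),1).round(4)) for x in l[:3]])
b=snap("scene","K_s")
cv2.imwrite("pics/K_c.png",cv2.resize(s["image"][60:290,200:370,::-1],None,fx=4,fy=2.6,interpolation=3))
E
```

```text
[0.46048812 0.00307098 0.11326694] 89.9333 [-0.98675976  0.87055966 -0.05782167]
staple [(array([275.7, 170.2]), 0.59, array([0.4542, 0.0409, 0.028 ]))]
pin_knob [(array([280.7, 216.4]), 0.71, array([0.46  , 0.0045, 0.028 ]))]
pin_tip [(array([282.6, 118.5]), 0.98, array([0.4574, 0.0806, 0.028 ]))]
cover [(array([425.2, 172.4]), 0.66, array([0.5803, 0.0468, 0.02  ])), (array([481.8, 192.8]), 0.16, array([0.6439, 0.0335, 0.02  ]))]
cover_handle [(array([482.8, 191. ]), 0.75, array([0.5827, 0.0476, 0.104 ])), (array([276.4, 167.8]), 0.42, array([0.4551, 0.052 , 0.104 ]))]
```

View pics/K_c.png

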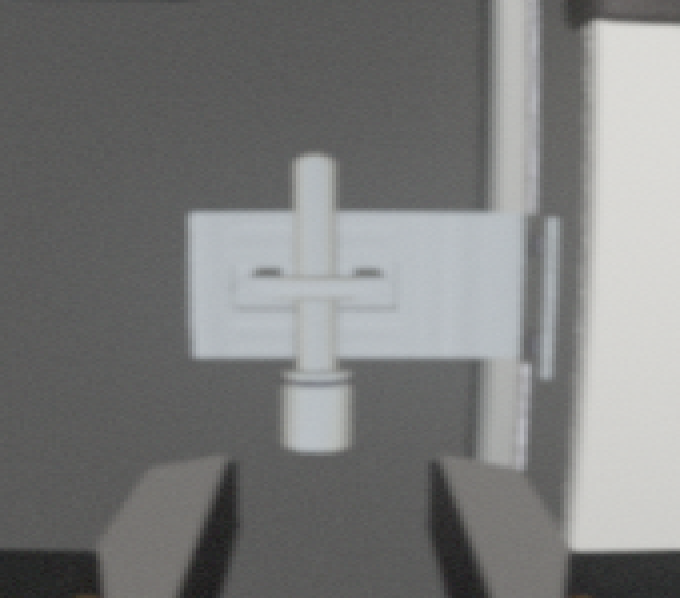

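Emit:
send_rows(moves="0.4 0 -0.010 -0.010 0; 0.4 0 -0.015 -0.020 0; 0.4 0 -0.015 -0.020 0; 0.4 0 -0.015 -0.020 0; 0.4 0 -0.015 -0.020 0; 0.4 0 -0.010 -0.010 0; 0.4 0 0 0 0; 0.4 0 0 0 0; 0.4 0 0 0 0; 0.4 0 0 0 0")

```text
time: 91.07
tool_pos: [0.4634, -0.0955, 0.1892]
ee_rot: [-1.57, 0.002, 0.055]
wrist_force: [-0.8, 0.6, -0.7]
width: 0.0281
```

```bash
python3 - <<'E'
from h import *
b=snap("scene","L_s");t=snap("top","L_t")
cv2.imwrite("pics/L_c.png",cv2.resize(b["image"][150:260,110:350,::-1],None,fx=3.3,fy=3.3,interpolation=3))
Z=dict(spray=0,blower=0,beaker=0,jar=0,driver=0,otoscope=0,cover=.02)
for n,z in Z.items():
    u=imaging.landmark_of(b,n);print(n,[at(b,x['centre'],z)[:2].round(3) for x in u[:1]],[at(t,x['centre'],z)[:2].round(3) for x in imaging.landmark_of(t,n)[:1]])
E
```

```text
spray [array([ 0.737, -0.322])] [array([ 0.728, -0.323])]
blower [array([ 0.739, -0.197])] [array([ 0.742, -0.209])]
beaker [array([0.792, 0.07 ])] [array([0.8  , 0.071])]
jar [array([0.725, 0.312])] [array([0.727, 0.295])]
driver [array([0.377, 0.144])] [array([0.372, 0.14 ])]
otoscope [array([ 0.331, -0.281])] [array([ 0.356, -0.28 ])]
cover [array([0.584, 0.047])] [array([0.58 , 0.048])]
```

View pics/L_c.png

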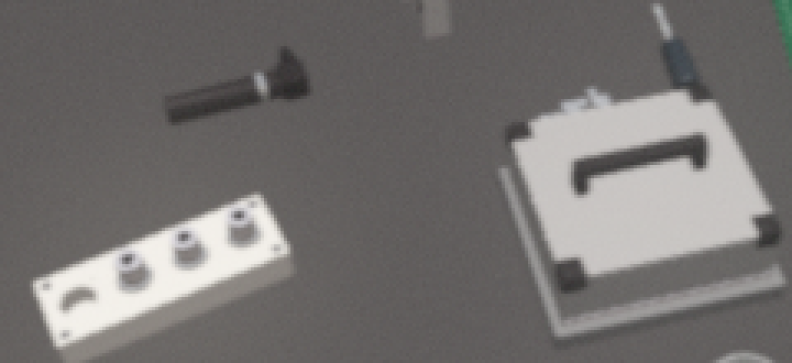

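View pics/L_t.png

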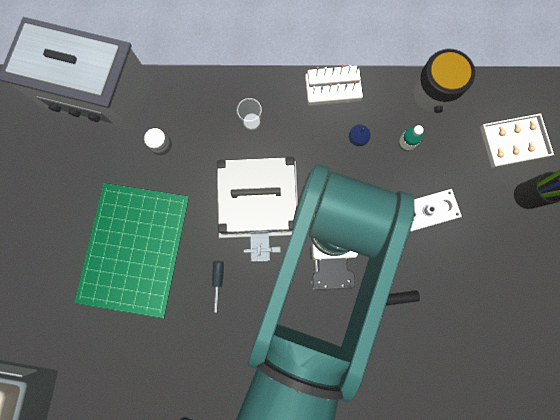

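The scene view shows all three couplers level in the rack, the cover on the case, and the pin through the staple. The other things are where they were, so I'm handing the job in.

```bash
python3 -c "
from bench import order
print(order.close_job())"
```

```text
the job is handed in; nothing more can be done
None
```

The whole job was done and handed in at about 91 s of the 210 s allowed. No verdict was reported.

**What I did:**
1. I pulled the pin out of the staple, laid it on the bench and set the cover on the mat.
2. There were three couplers in the case. I pressed them into bores 1, 2 and 3; bore 0 stays empty.
3. I put the cover back on the empty case and pushed the pin through the staple again.

**Last checks:**
- **Couplers:** each stopped with the gripper 52 mm over the bench, the height worked out for fully home. The pressing force rose to at least 6 N, 14 N and 20 N. Their tops measured within about 0.5 mm of the bore axes, and all three look level in the last picture.
- **Cover:** it stopped at the height expected for the rim resting on the plinth. Horizontally it is within about 0.5 mm of where it was gripped at the start.
- **Pin:** the tip stands about 38 mm past the staple's middle on the +y side, with the knob on the -y side. The gripper was clear of everything.
- **Other things:** all were within about 1 cm of their starting places except one disagreeing reading. The otoscope read 2.5 cm off in the last scene view, but at its starting place in the top view; nothing went near it, so I took that as a network error.

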